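# Park a full reed diffuser behind its bar

## Task

The tall green reed diffuser is full to the brim, so do not grip, lift or tip it: push it gently, standing upright, across the table into the empty bay of the wooden bottle guard until it stands fully against the bay's back. Only then push that bay's brass bar shut across the front of it, like the bar of the bay beside it. Leave the cream diffuser and the other goods where they are.

Things in the scene. Friction and masses are not known exactly. Their poses are not given: they have to be found in the camera images.
- diffuser_green: Loose tall dark green reed diffuser, 0.3 to 0.5 kg: a cylinder 60 mm across up to 85 mm, then a shoulder to a 24 mm neck at 118 mm, wooden collar to 160 mm, thin reeds fanning to 52 mm across and up to 265 mm. Origin: centre of its underside, z up. It slides on the table with friction about 0.5 to 0.72, so pushed much above 35 mm it may tip.
- guard: Light wooden bottle guard fixed on the table, open underneath, with two bays open to its front. Origin on the table between the bays; x points from the front into the bays, y along the back (empty bay at y = +45 mm, full bay at -45 mm), z up. Walls 36 mm high: outer ones at y = 78 to 92 mm either side, middle one y = -12 to 12 mm; their round front noses end at x = -16 to -21 mm. Back panel 56 mm high.
- bay (a point): Point on the table where the centre of the green diffuser's underside belongs, at (0, 45, 0) mm in the guard's frame and with its axes. The empty bay is 66 mm wide, centred here; its back face lies 31 mm behind this point, so a bottle touching the back has its centre 1 mm behind it.
- gate (a joint): Hinge of the empty bay's brass bar. 0 = shut, across the bay's front against a stop post; grows as its free end swings out to the front (1.57 = straight out) and on toward the full bay's side, stop at 2.35; starts at 1.68 to 1.9. Moves easily (0.02 N m friction), stays where left, no catch. The bar is an 8 mm round rod, its centre 50 mm above the table; shut, it lies 38.5 mm in front of the bay point.
- gate_hinge (a point): Point on the table under the bar's vertical hinge line, at (-38.5, 5, 0) mm in the guard's frame, in front of the middle wall. Its hinge post is 13 mm across and 61 mm high. The bar's stop post, 9 mm across and 56 mm high, is at (-30, 85) mm; the shut bar of the full bay lies along x = -38.5 mm from y = -85 to -12 mm.
- gate_tip (a point): Centre of the 12 mm brass ball at the free end of the straight bar, 82 mm from the hinge line, 50 mm above the table. Shut, it is at (-38.5, 87, 50) mm in the guard's frame.
- diffuser_cream: Cream diffuser of the same shape, standing loose in the other bay behind a shut bar that cannot move; leave it alone. Origin at the centre of its underside.
- jar_a: Loose lidded candle jar, 69 mm across, 82 mm tall, left of the work; leave it alone. Origin at the centre of its underside.
- tester: Loose open tester candle in a glass, 67 mm across, 74 mm tall, behind the guard; leave it alone. Origin at the centre of its underside.
- tin: Loose flat wax tin, 61 x 88 x 22 mm, beyond the green diffuser; leave it alone. Origin at the centre of its underside.
- cards: Loose box of scent cards, 65 x 92 x 19 mm, to the right of the guard; leave it alone. Origin at the centre of its underside.

How it is judged (in metres and radians):
On the way, in this order (a step that is already met when the one before it is completed fails the run):
1. the green diffuser stands upright at the back of the empty bay while the bar is still open (x of diffuser_green in the frame of guard between -0.007 and 0.005 m and y of diffuser_green in the frame of bay between -0.006 and 0.006 m and angle between diffuser_green's own z axis and vertical below 0.06 rad and value of joint gate above 0.8 rad), for 0.2 s.
2. the bar is swung shut in front of it (value of joint gate below 0.07 rad), for 0.2 s.
At the end, for the whole second after the job is handed in: The green diffuser stands upright and still on the table in the bay that was empty, within 7 mm of the bay point along the bay and 6 mm across it, the bar is shut to within 0.07 rad (4 degrees), the cream diffuser is within 10 mm and the other goods within 15 mm of where they stood (x of diffuser_green in the frame of guard between -0.007 and 0.005 m and y of diffuser_green in the frame of bay between -0.006 and 0.006 m and angle between diffuser_green's own z axis and vertical below 0.04 rad and value of joint gate below 0.07 rad and height (world z) of diffuser_green below 0.004 m and linear speed of diffuser_green below 0.01 m/s and velocity of joint gate between -0.05 and 0.05 rad/s and distance of diffuser_cream from where it was at the start of the episode below 0.01 m and distance of each of jar_a, tester, tin, cards from where it was at the start of the episode below 0.015 m); the robot touches nothing.
It fails at once if the green diffuser is tipped by more than 0.17 rad (10 degrees) (angle between diffuser_green's own z axis and vertical above 0.17 rad).
It fails at once if the green diffuser is lifted off the table by more than 10 mm (height (world z) of diffuser_green above 0.01 m).
It fails at once if the fingers squeeze or shove the green diffuser with over 30 N (contact force between the fingers and diffuser_green above 30 N).
It fails at once if the cream diffuser is shifted by more than 10 mm or tipped (distance of diffuser_cream from where it was at the start of the episode above 0.01 m or angle between diffuser_cream's own z axis and vertical above 0.17 rad).
It fails at once if a jar, tester, tin or card box is shifted by more than 15 mm (distance of any of jar_a, tester, tin, cards from where it was at the start of the episode above 0.015 m).
It also fails if it takes over 72 s, if anything falls off the work surface, if the arm or the gripper's body presses on something with over 40 N, if the wrist force passes 120 N, or if a joint passes its speed limit or range.

## Robot

A 6-joint arm with a two-finger parallel gripper is mounted at the origin on a cart in front of the work surface, level with it; the furniture and walls round the work are solid. World frame = base frame: x ahead of the robot, y to its left, z up, the work surface at z = 0. Lengths are in m, angles in degrees, forces in N, time in s.
With the tool pointing down it reaches from about 0.375 to 0.9 m from the base axis. Payload 3.1 kg.
Tool frame: the origin (TCP) lies where the fingers leave the gripper's body, on its centre line; the fingertips stand 70 mm ahead of it and the grasp point (between the pads) lies 51 mm ahead of it; y points along the fingers, z is the direction in which the jaws open and shut, and the axes are right-handed (so a half turn about y gives the same grasp; the last joint's range is limited). The gripper opens to 87 mm and grips with 3 to 60 N. Pads are 19 mm wide; open, the fingers measure 117 mm over their backs; the gripper's body (75 mm by 190 mm) begins 51 mm behind the grasp point.
Start: joints at [-76.461, 30.224, 82.088, -0, 67.689, -10.227], TCP at [0.252, -0.572, 0.292] pointing down, gripper open.
Joint ranges: [-176.69, 176.69], [-43.24, 126.21], [12.49, 139.97], [-82, 262], [0, 151.66], [-163.58, 163.58]. Speed limits (degrees/s): [159.86, 159.86, 180, 180, 180, 180].

## Interface

Orientations are given as a 3x3 rotation matrix whose columns are the frame's x, y, z axes.
In Python, from rig import bot gives the robot as it stands.
- The arm moves only by the shell command python3 -m pendant 'ROWS'. ROWS is JSON, a list of rows, each a list of 3 entries, a list of its own where there are three numbers: the shift along the tool's x, y, z in cm, then the turn, a rotation vector about the tool's x, y, z in rad, then the closure, from 0 (fully open) to 1 (shut). In form: [[[dx, dy, dz], [ax, ay, az], jaw], ...]. A call has 1 to 20 rows; each row shifts and turns the commanded pose from where the row before left it, along the tool's axes as they then stand; what a row does not reach is not made up. A row lasts 1/12 s, in which the tool goes at most 41.7 mm and 7.16 degrees, less where a joint would pass 70% of its speed; a pose out of reach is approached as far as the arm can. A call with a gripper value outside its range is refused whole. The fingers move at their own pace and stop on an object; the grip force is fixed at half the most. Time passes only in rows, so rows that do not move let the fingers close. It gives the time, the measured TCP pose, the force and the opening at its end, in the units of the state.
- bot.read_state(): the state, without advancing time (a new reading comes with each control period).
- bot.capture(name): name is "side" or "top"; returns a dict with "img" (384x512x3 uint8, red, green, blue), "fx", "fy", "cx", "cy" (pixels), "R" (3x3) and "t" (3): a world point X has camera coordinates R X + t. Camera axes: x right, y down, z forward; pixel columns grow to the right and rows downward; lengths in m; the calibration is good to about 2 mm. A picture is of the moment at which its call begins. There is no depth.
- bot.hand_in(): hands the job in, once; it reports no verdict.
The state is a dict: "time_s": time; "joint_positions": joint angles; "qvel": joint speeds; "tau": joint torques, N m; "position": TCP position; "tcp_rot": TCP orientation; "force": force on the tool from outside, world axes, zero at the start; "moment": the same for the moment, N m; "opening": opening from 0.0 (shut) to 1.0 (fully open).
Only numpy, scipy, OpenCV 4.12 (cv2) and the standard library are available. Lean on these libraries where they do the work, as an engineer would, in place of code of your own. Each camera call takes 0.05 s, during which the arm holds its last target.

## Working session

There is one attempt and no reset: what is moved stays moved. The work goes in short steps, Python scripts to look and compute and a shell command to move; the robot and the scene stay as the last step left them, time stands still between calls to the robot, and variables do not carry over. Pictures are saved under pics/ and viewed, and the job is handed in when it is done.

```bash
ls; mkdir -p pics
python3 - <<'E'
from rig import bot
import cv2,json
s=bot.read_state();print({k:s[k] for k in('time_s','position','tcp_rot','force','opening')})
for n in('side','top'):
    c=bot.capture(n);cv2.imwrite(f'pics/{n}0.png',cv2.resize(c['img'][:,:,::-1],(800,600),interpolation=cv2.INTER_CUBIC))
    cv2.imwrite(f'pics/{n}0_raw.png',c['img'][:,:,::-1])
    json.dump({k:(v.tolist() if hasattr(v,'tolist') else v) for k,v in c.items() if k!='img'},open(f'{n}.json','w'))
    print(open(f'{n}.json').read())
E
```

```text
pics
{'time_s': 0.0, 'position': array([ 0.25177516, -0.57141215,  0.29127716]), 'tcp_rot': array([[-9.15172099e-01, -5.35110595e-04,  4.03062951e-01],
       [-4.03063152e-01,  2.08993571e-03, -9.15169781e-01],
       [-3.52658608e-04, -9.99997673e-01, -2.12833421e-03]]), 'force': array([-0.35251002,  0.00234685, -0.58359311]), 'opening': 0.9982005191506796}
{"fx": 346.9684755410882, "fy": 346.9684755410882, "cx": 257.15054414095965, "cy": 190.21356718687485, "R": [[0.9987322587280887, 0.04905428190151906, -0.011293927705474459], [0.02492395232705116, -0.6768314063466394, -0.7357160076980989], [-0.043734105413156255, 0.7345018208350177, -0.6771959858222392]], "t": [-0.5195867048835255, -0.12581704862124055, 1.100715961641397]}
{"fx": 411.51641697385986, "fy": 411.51641697385986, "cx": 253.55111498366196, "cy": 187.57166407701158, "R": [[0.01071482158389612, -0.999940994154141, -0.0017890803373728358], [-0.9928810737761531, -0.010426879666974906, -0.11865265912538055], [0.1186270033994731, 0.003047686079425839, -0.9929342101438662]], "t": [-0.2563951775110018, 0.5463801863620181, 1.1763420725453528]}
```

View pics/side0.png

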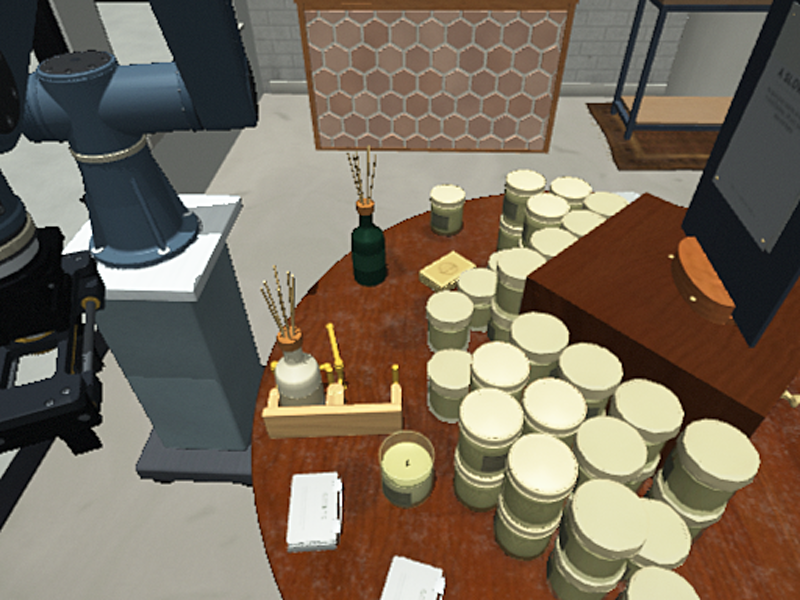

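View pics/top0.png

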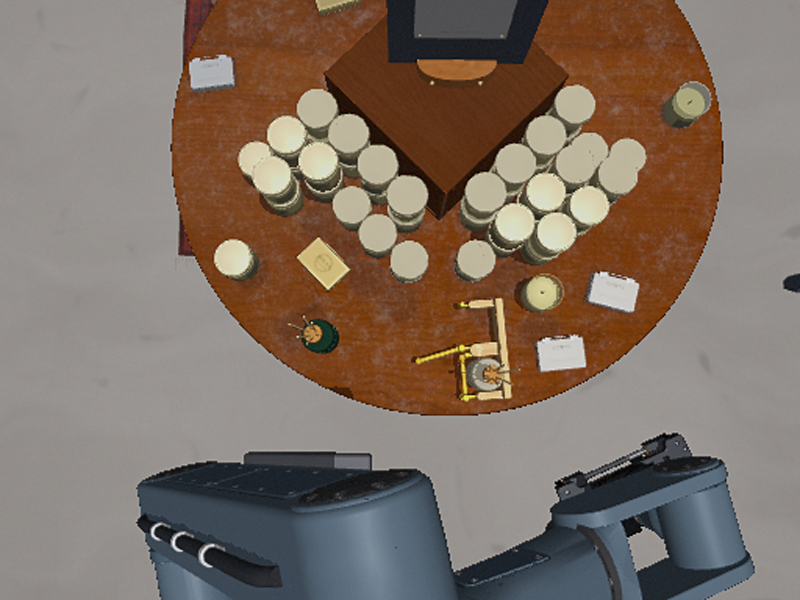

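Run:
```python
import cv2
t=cv2.imread('pics/top0_raw.png');s=cv2.imread('pics/side0_raw.png')
def crop(im,x0,y0,x1,y1,k,n):
    c=cv2.resize(im[y0:y1,x0:x1],None,fx=k,fy=k,interpolation=cv2.INTER_CUBIC)
    for x in range((x0+9)//10*10,x1,10):
        cv2.putText(c,str(x),(int((x-x0+.5)*k),8),0,.3,(255,255,255),1);cv2.line(c,(int((x-x0+.5)*k),10),(int((x-x0+.5)*k),14),(255,255,255),1)
    for y in range((y0+9)//10*10,y1,10):
        cv2.putText(c,str(y),(0,int((y-y0+.5)*k)),0,.3,(255,255,255),1);cv2.line(c,(20,int((y-y0+.5)*k)),(25,int((y-y0+.5)*k)),(255,255,255),1)
    cv2.imwrite(n,c)
crop(t,255,180,335,262,7,'pics/t_guard.png')
crop(t,180,190,240,240,10,'pics/t_green.png')
crop(s,160,160,262,285,4.7,'pics/s_guard.png')
crop(s,215,90,260,190,6,'pics/s_green.png')
```

```text
(no output)
```

View pics/t_guard.png

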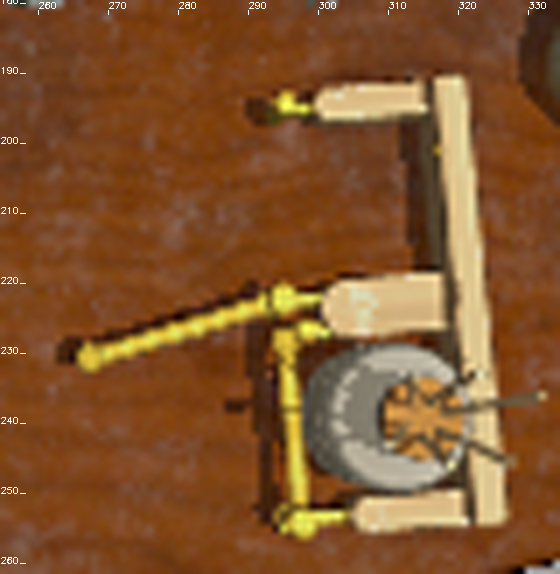

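View pics/t_green.png

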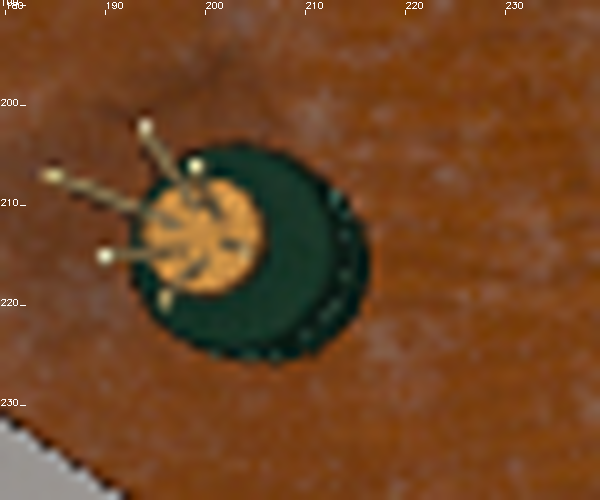

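View pics/s_guard.png

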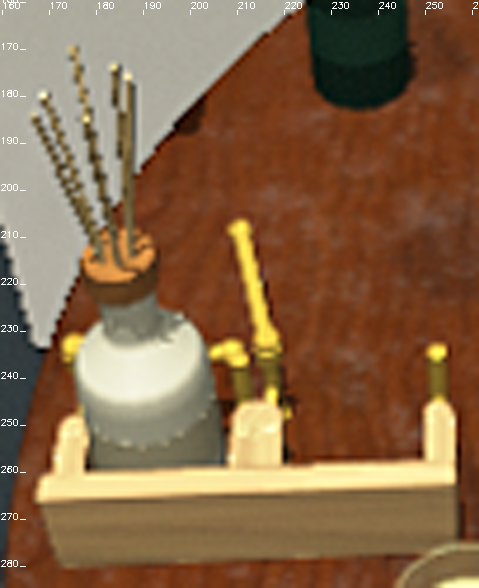

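View pics/s_green.png

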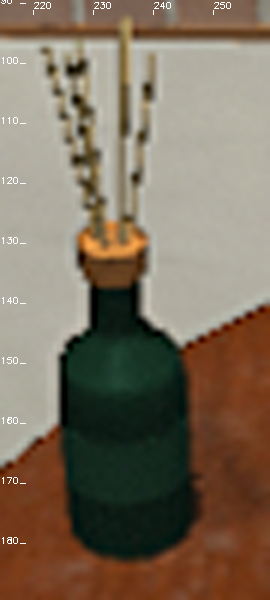

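```bash
cat > h.py <<'E'
import json,numpy as np,cv2
from scipy.optimize import least_squares
C={n:json.load(open(f'{n}.json')) for n in('top','side')}
def proj(n,X):
    c=C[n];p=np.asarray(X,float)@np.array(c['R']).T+c['t']
    return np.stack([c['fx']*p[...,0]/p[...,2]+c['cx'],c['fy']*p[...,1]/p[...,2]+c['cy']],-1)
def ray(n,u,v,z):
    c=C[n];R=np.array(c['R']);d=R.T@[(u-c['cx'])/c['fx'],(v-c['cy'])/c['fy'],1];o=-R.T@np.array(c['t'])
    return o+d*(z-o[2])/d[2]
def G2W(g,P):
    P=np.atleast_2d(P);c,s=np.cos(g[2]),np.sin(g[2])
    return np.c_[g[0]+c*P[:,0]-s*P[:,1],g[1]+s*P[:,0]+c*P[:,1],P[:,2]]
E
cat > fit.py <<'E'
from h import *
m=[('top',(-38.5,5,61),(294.9,222.1)),('top',(-30,85,56),(295.6,194.2)),('top',(31,92,56),(316.4,190.5)),('top',(31,-92,56),(322.2,254.2)),
('side',(-38.5,5,61),(216.1,230.8)),('side',(-30,85,56),(252.5,234)),('side',(31,92,56),(255.2,257.8)),('side',(31,-92,56),(169.5,261.2))]
def f(g,w=0):
    return np.concatenate([proj(n,G2W(g,np.array(P)/1e3))[0]-u for n,P,u in m if w==0 or n==w])
for w in(0,'top','side'):
    r=least_squares(f,[.5,-.1,-1.57],args=(w,));print(w,r.x,np.degrees(r.x[2]),r.fun.round(1))
g=least_squares(f,[.5,-.1,-1.57]).x
print('tip',ray('top',267.5,230.4,.05),ray('side',210.4,208.2,.05))
print('hinge',G2W(g,[-.0385,.005,0]),'bay',G2W(g,[0,.045,0]))
print('collar',ray('top',200,213.2,.16),ray('side',233.3,129.2,.16))
E
python3 fit.py
```

```text
0 [ 0.4466965  -0.40884943 -1.48364577] -85.00664085427519 [ 0.4 -0.  -0.  -0.2  0.1 -0.5  0.4  0.4  0.1  0.5 -0.   0.4  1.5 -0.9
 -1.7 -1. ]
top [ 0.44648655 -0.40815128 -1.48818247] -85.2665744313956 [ 0.1 -0.  -0.1 -0.1 -0.  -0.4  0.   0.5]
side [ 0.44688104 -0.40945779 -1.4799655 ] -84.79577673920922 [ 0.1  0.7 -0.   0.5  1.6 -0.8 -1.6 -0.6]
tip [ 0.4241059  -0.29182363  0.05      ] [ 0.42216692 -0.28874833  0.05      ]
hinge [[ 0.44832648 -0.37006034  0.        ]] bay [[ 0.49152572 -0.40493262  0.        ]]
collar [ 0.46509556 -0.1121645   0.16      ] [ 0.46625729 -0.11136519  0.16      ]
```

Run:
```python
from h import *
k=1.5625
print('jar top',ray('top',235/k-.2,258/k-.2,.082),'side',ray('side',447/k,191/k,.082))
print('tin',[ray('top',u/k,v/k,.022)[:2].round(3) for u,v in((297,262),(322,237),(350,265),(325,290))])
g=[.4466,-.4086,-1.4855]
for u,v in((200,213.2),):
  w=np.array([.4657,-.1118]);d=w-g[:2];c,s=np.cos(g[2]),np.sin(g[2]);print('green in guard',c*d[0]+s*d[1],-s*d[0]+c*d[1])
# check overlay of base circle
a=np.linspace(0,2*np.pi,60)
for n in('top','side'):
  im=cv2.imread(f'pics/{n}0_raw.png');im=cv2.resize(im,None,fx=6,fy=6,interpolation=cv2.INTER_CUBIC)
  P=lambda X:((proj(n,X)+.5)*6).astype(int)
  for r,z in((.03,0),(.03,.085)):
    cv2.polylines(im,[P(np.c_[w[0]+r*np.cos(a),w[1]+r*np.sin(a),0*a+z])],True,(255,255,0),1)
  for poly in([(-38.5,5,0),(-38.5,5,61)],[(-30,85,0),(-30,85,56)],[(-16,-12,36),(31,-12,36),(31,12,36),(-16,12,36)],[(-16,78,36),(31,78,36),(31,92,36),(-16,92,36)],[(31,-92,56),(31,92,56)],[(31,78,0),(-16,78,0)],[(31,12,0),(-16,12,0)]):
    cv2.polylines(im,[P(G2W(g,np.array(poly)/1e3))],True,(255,0,255),1)
  u0,v0,u1,v1=(185,170,335,262) if n=='top' else (160,150,262,285)
  cv2.imwrite(f'pics/ov_{n}.png',cv2.resize(im[v0*6:v1*6,u0*6:u1*6],None,fx=.85 if n=='top' else .74,fy=.85 if n=='top' else .74,interpolation=cv2.INTER_AREA))
```

```text
jar top [0.60473284 0.04297609 0.082     ] side [0.60686713 0.05355135 0.082     ]
tin [array([ 0.608, -0.061]), array([ 0.657, -0.107]), array([ 0.603, -0.162]), array([ 0.555, -0.115])]
green in guard -0.2940937905967283 0.044315824853518676
```

View pics/ov_top.png

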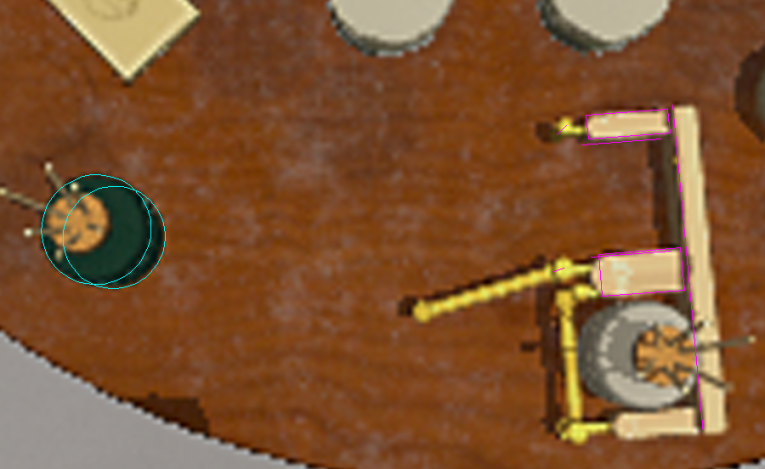

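View pics/ov_side.png

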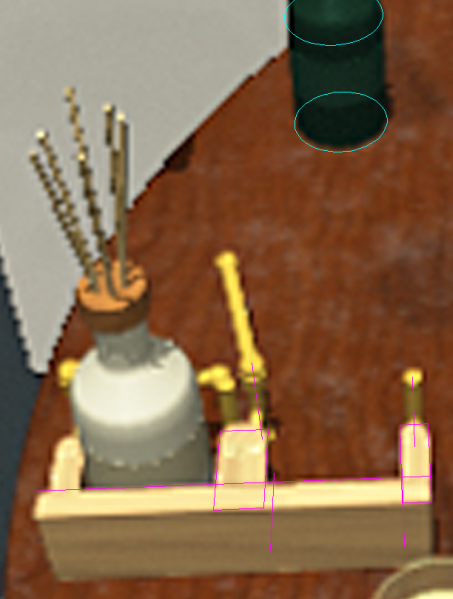

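Run:
```python
import cv2
t=cv2.imread('pics/top0_raw.png');s=cv2.imread('pics/side0_raw.png')
def crop(im,x0,y0,x1,y1,k,n):
    c=cv2.resize(im[y0:y1,x0:x1],None,fx=k,fy=k,interpolation=cv2.INTER_CUBIC)
    for x in range((x0+9)//10*10,x1,10):
        cv2.putText(c,str(x),(int((x-x0+.5)*k),8),0,.3,(255,255,255),1);cv2.line(c,(int((x-x0+.5)*k),10),(int((x-x0+.5)*k),14),(255,255,255),1)
    for y in range((y0+9)//10*10,y1,10):
        cv2.putText(c,str(y),(0,int((y-y0+.5)*k)),0,.3,(255,255,255),1);cv2.line(c,(20,int((y-y0+.5)*k)),(25,int((y-y0+.5)*k)),(255,255,255),1)
    cv2.imwrite(n,c)
crop(t,205,110,325,190,6,'pics/t_pots.png')
crop(s,260,150,360,270,5,'pics/s_pots.png')
```

```text
(no output)
```

View pics/t_pots.png

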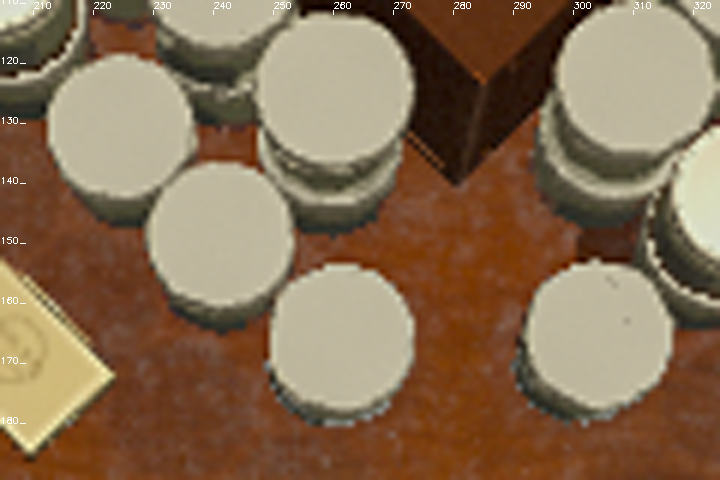

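View pics/s_pots.png

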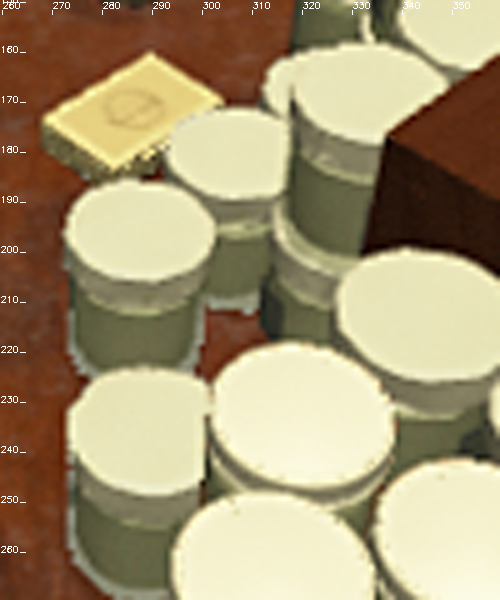

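Run:
```python
from h import *
g=[.4466,-.4086,-1.4855];c,s=np.cos(g[2]),np.sin(g[2])
for n,a,b in(('p1',(261.5,165.7),(287.5,195.9)),('p2',(304.3,165.3),(287.5,235.5))):
  f=lambda X:np.r_[proj('top',X)-a,proj('side',X)-b]
  r=least_squares(f,[.6,-.3,.08]);w=r.x;d=w[:2]-g[:2];print(n,w,r.fun.round(1),'guard',c*d[0]+s*d[1],-s*d[0]+c*d[1])
```

```text
p1 [ 0.60605612 -0.27256135  0.08198777] [-0.  -0.1 -0.1  0. ] guard -0.12195954583404714 0.17046594909425072
p2 [ 0.60563794 -0.3939458   0.08293945] [ 0.1  0.8  0.6 -0.1] guard -0.0010520140747197638 0.15970818288800986
```

```bash
python3 -m pendant '[[[0,-0.7,0],[0,-0.1,0],0.7],[[0,-0.7,0],[0,-0.1,0],0.7],[[0,-0.7,0],[0,-0.1,0],0.7],[[0,-0.7,0],[0,-0.1,0],0.7],[[0,-0.7,0],[0,-0.1,0],0.7],[[0,-0.7,0],[0,-0.1,0],0.7],[[0,-0.7,0],[0,-0.1,0],0.7],[[0,-0.7,0],[0,-0.1,0],0.7],[[0,-0.7,0],[0,-0.1,0],0.7],[[0,-0.7,0],[0,-0.1,0],0.7],[[0,-0.7,0],[0,-0.1,0],0.7],[[0,-0.7,0],[0,-0.1,0],0.7],[[0,-0.7,0],[0,-0.1,0],0.7],[[0,-0.7,0],[0,-0.1,0],0.7],[[0,0,0],[0,-0.05,0],0.7],[[0,0,0],[0,0,0],0.7]]'
cat > to.py <<'E'
# usage: to.py x y z psi_deg tilt_deg : prints shift in current tool axes (cm) to the tip-centre target, and rotvec
import sys
from h import *
from rig import bot
from scipy.spatial.transform import Rotation as Ro
s=bot.read_state();R=np.array(s['tcp_rot']);p=np.array(s['position'])
x,y,z,psi,th=map(float,sys.argv[1:6])
g=[.4466,-.4086,-1.4855];a=g[2]+np.radians(psi);f=np.array([np.cos(a),np.sin(a),0]);L=np.array([-f[1],f[0],0]);t=np.radians(th)
Y=np.sin(t)*f+np.cos(t)*np.array([0,0,-1]);X=np.cross(Y,L);Rt=np.c_[X,Y,L]
tip=p+.07*R[:,1];tgt=np.array([x,y,z])
c,sn=np.cos(g[2]),np.sin(g[2]);d=tip[:2]-g[:2]
print('t',s['time_s'],'tcp',p.round(4),'tip',tip.round(4),'tip guard mm',(1e3*np.array([c*d[0]+sn*d[1],-sn*d[0]+c*d[1]])).round(1),'open',round(s['opening'],3),'F',s['force'].round(1),'q',s['joint_positions'].round(1))
tcpT=tgt-.07*Y
print('TCP target',tcpT.round(4),'shift tool cm',(R.T@(tcpT-p)*100).round(2),'rotvec',Ro.from_matrix(R.T@Rt).as_rotvec().round(3))
E
python3 to.py 0.447 -0.05 0.3 12 0
```

```text
time_s: 1.43
position: [0.2519, -0.5719, 0.3903]
tcp_rot: [[0.291, 0.0, 0.957], [-0.957, -0.0, 0.291], [0.0, -1.0, 0.0]]
force: [-0.3, -0.7, -0.1]
opening: 0.299
t 1.4333 tcp [ 0.2519 -0.5719  0.3903] tip [ 0.2519 -0.5719  0.3203] tip guard mm [ 146.1 -207.9] open 0.299 F [-0.3 -0.7 -0.1] q [-76.5  25.1  75.    0.   79.9 -93.4]
TCP target [ 0.447 -0.05   0.37 ] shift tool cm [-44.27   2.03  33.83] rotvec [-0.  0.  0.]
```

```bash
python3 -m pendant '[[[-1.2,0,0.9],[0,0,0],0.7],[[-2.3,0,1.75],[0,0,0],0.7],[[-2.3,0,1.75],[0,0,0],0.7],[[-2.3,0,1.75],[0,0,0],0.7],[[-2.3,0,1.75],[0,0,0],0.7],[[-2.3,0,1.75],[0,0,0],0.7],[[-2.3,0,1.75],[0,0,0],0.7],[[-2.3,0,1.75],[0,0,0],0.7],[[-2.3,0,1.75],[0,0,0],0.7],[[-2.3,0,1.75],[0,0,0],0.7],[[-2.3,0,1.75],[0,0,0],0.7],[[-2.3,0,1.75],[0,0,0],0.7],[[-2.3,0,1.75],[0,0,0],0.7],[[-2.3,0,1.75],[0,0,0],0.7],[[-2.3,0,1.75],[0,0,0],0.7],[[-2.3,0,1.75],[0,0,0],0.7],[[-2.3,0,1.75],[0,0,0],0.7],[[-2.3,0,1.75],[0,0,0],0.7],[[-2.3,0,1.75],[0,0,0],0.7],[[-1.7,0,1.4],[0,0,0],0.7]]'
python3 to.py 0.447 -0.05 0.25 12 30
```

```text
time_s: 3.1
position: [0.4469, -0.0478, 0.3898]
tcp_rot: [[0.289, -0.001, 0.957], [-0.957, 0.001, 0.289], [-0.001, -1.0, -0.001]]
force: [0.6, -0.2, -0.3]
opening: 0.306
t 3.1 tcp [ 0.4469 -0.0478  0.3898] tip [ 0.4468 -0.0478  0.3198] tip guard mm [-359.5   30.9] open 0.306 F [ 0.6 -0.2 -0.3] q [-20.4   9.6  98.2   0.   72.3 -37.2]
TCP target [ 0.4368 -0.0165  0.3106] shift tool cm [-3.28  7.92 -0.05] rotvec [ 0.001 -0.001 -0.525]
```

```bash
python3 -m pendant '[[[-1.2,0,0],[0,0,0],0.7],[[-1.2,0,0],[0,0,0],0.7],[[-1.2,0,0],[0,0,0],0.7],[[0,0,0],[0,0,-0.075],0.7],[[0,0,0],[0,0,-0.075],0.7],[[0,0,0],[0,0,-0.075],0.7],[[0,0,0],[0,0,-0.075],0.7],[[0,0,0],[0,0,-0.075],0.7],[[0,0,0],[0,0,-0.075],0.7],[[0,0,0],[0,0,-0.075],0.7],[[0,0,0],[0,0,0],0.7]]'
python3 to.py 0.447 -0.05 0.022 12 30
```

```text
time_s: 4.02
position: [0.4347, -0.0149, 0.3892]
tcp_rot: [[0.253, 0.143, 0.957], [-0.827, -0.481, 0.291], [0.502, -0.865, -0.003]]
force: [-0.7, 0.2, -0.2]
opening: 0.298
t 4.0167 tcp [ 0.4347 -0.0149  0.3892] tip [ 0.4448 -0.0485  0.3287] tip guard mm [-358.9   28.9] open 0.298 F [-0.7  0.2 -0.2] q [ -1.8   8.4 105.5 -33.2  60.3  -3.4]
TCP target [ 0.4368 -0.0165  0.0826] shift tool cm [-15.19  26.64   0.24] rotvec [0.002 0.002 0.002]
```

```bash
python3 -m pendant '[[[-1,1.75,0],[0,0,0],0.7],[[-1,1.75,0],[0,0,0],0.7],[[-1,1.75,0],[0,0,0],0.7],[[-1,1.75,0],[0,0,0],0.7],[[-1,1.75,0],[0,0,0],0.7],[[-1,1.75,0],[0,0,0],0.7],[[-1,1.75,0],[0,0,0],0.7],[[-1,1.75,0],[0,0,0],0.7],[[-1,1.75,0],[0,0,0],0.7],[[-1,1.75,0],[0,0,0],0.7],[[-1,1.75,0],[0,0,0],0.7],[[-1,1.75,0],[0,0,0],0.7],[[-1,1.75,0],[0,0,0],0.7],[[0,0,0],[0,0,0],0.7],[[0,0,0],[0,0,0],0.7]]'
python3 to.py 0.447 -0.05 0.022 12 30
python3 - <<'E'
from rig import bot
import cv2
for n in('side','top'):
    c=bot.capture(n);cv2.imwrite(f'pics/{n}1.png',cv2.resize(c['img'][:,:,::-1],(800,600),interpolation=cv2.INTER_CUBIC))
E
```

```text
time_s: 5.27
position: [0.4367, -0.0179, 0.1278]
tcp_rot: [[0.251, 0.142, 0.958], [-0.829, -0.48, 0.288], [0.501, -0.866, -0.003]]
force: [0.3, -0.0, -0.4]
opening: 0.296
t 5.2667 tcp [ 0.4367 -0.0179  0.1278] tip [ 0.4467 -0.0515  0.0672] tip guard mm [-355.8   30.5] open 0.296 F [ 0.3 -0.  -0.4] q [ -2.2  37.9 120.5 -70.4  30.2  45.9]
TCP target [ 0.4368 -0.0165  0.0826] shift tool cm [-2.37  3.85  0.06] rotvec [ 0.003 -0.001  0.001]
```

View pics/side1.png

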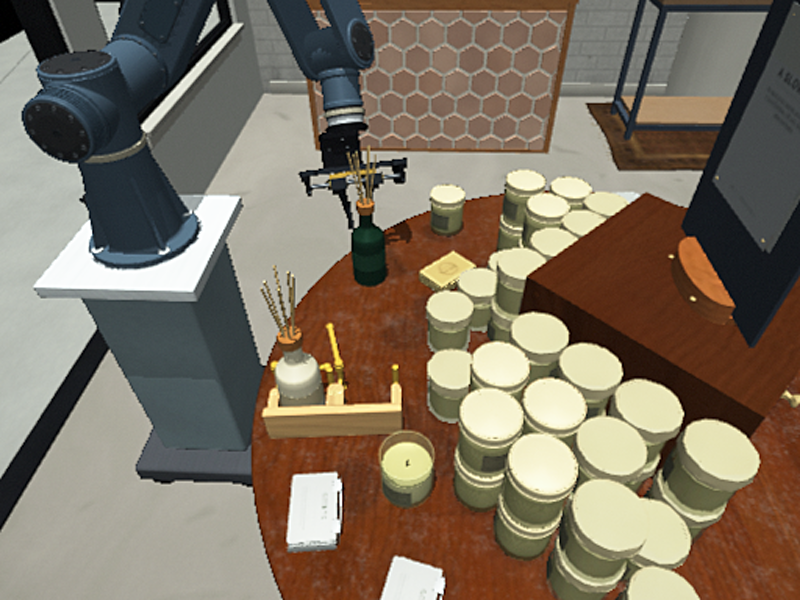

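View pics/top1.png

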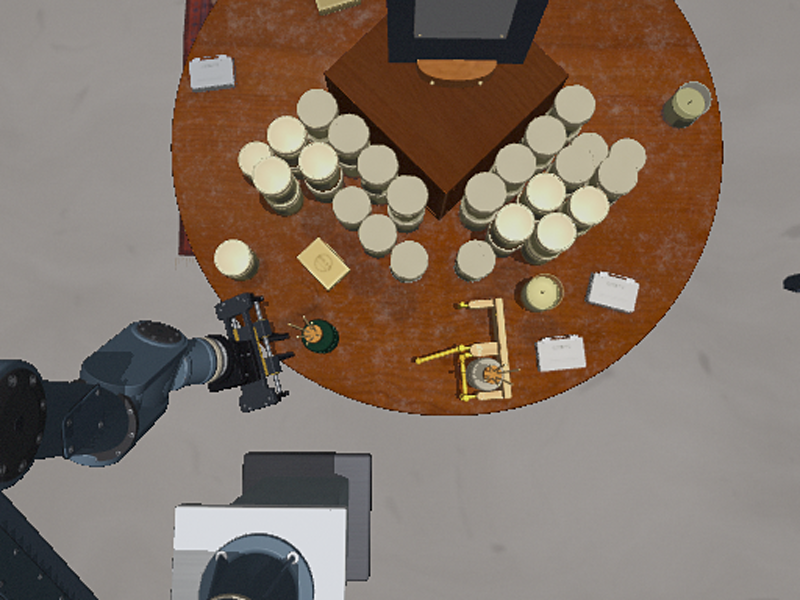

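```bash
python3 -m pendant '[[[-0.55,0.95,0],[0,0,0],0.7],[[-0.55,0.95,0],[0,0,0],0.7],[[-0.55,0.95,0],[0,0,0],0.7],[[-0.6,1.0,0],[0,0,0],0.7],[[0,0,0],[0,0,0],0.7],[[0.35,0.2,0],[0,0,0],0.7],[[0.35,0.2,0],[0,0,0],0.7],[[0.35,0.2,0],[0,0,0],0.7],[[0.35,0.2,0],[0,0,0],0.7],[[0.35,0.2,0],[0,0,0],0.7],[[0.35,0.2,0],[0,0,0],0.7],[[0,0,0],[0,0,0],0.7]]'
python3 to.py 0.447 -0.05 0.022 12 30
python3 - <<'E'
from rig import bot
import cv2
for n,b in(('side',(190,60,290,190)),('top',(130,170,230,260))):
    c=bot.capture(n);x0,y0,x1,y1=b;cv2.imwrite(f'pics/{n}2.png',cv2.resize(c['img'][y0:y1,x0:x1,::-1],None,fx=4.5,fy=4.5,interpolation=cv2.INTER_CUBIC))
E
```

```text
time_s: 6.37
position: [0.4475, -0.0391, 0.0868]
tcp_rot: [[0.25, 0.14, 0.958], [-0.829, -0.48, 0.286], [0.5, -0.866, -0.004]]
force: [0.1, -0.0, -0.1]
opening: 0.301
t 6.3667 tcp [ 0.4475 -0.0391  0.0868] tip [ 0.4573 -0.0727  0.0262] tip guard mm [-333.8   39.3] open 0.301 F [ 0.1 -0.  -0.1] q [ -5.2  43.7 120.1 -81.9  28.   56.1]
TCP target [ 0.4368 -0.0165  0.0826] shift tool cm [-2.35 -0.87 -0.37] rotvec [ 0.005 -0.002 -0.   ]
```

View pics/side2.png

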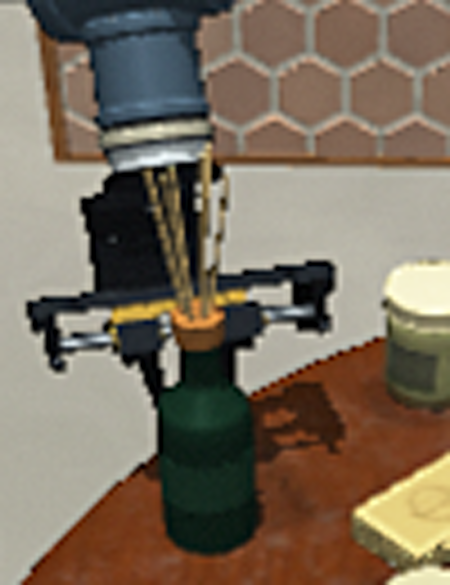

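View pics/top2.png

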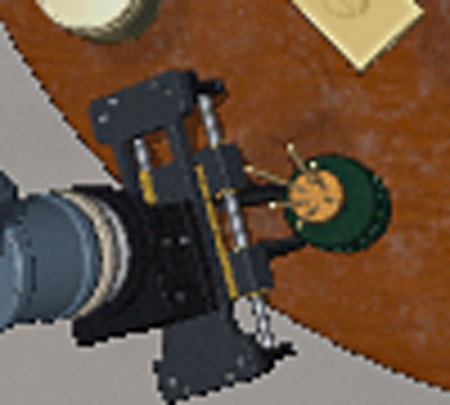

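```bash
python3 -m pendant '[[[0,0,0],[0,0,0.035],0.7],[[0,0,0],[0,0,0.035],0.7],[[-0.1,0.2,0],[0,0,0],0.7],[[-0.1,0.2,0],[0,0,0],0.7],[[0,0,0],[0,0,0],0.7]]'
python3 to.py 0.447 -0.05 0.022 12 26
```

```text
time_s: 6.88
position: [0.4466, -0.0381, 0.0815]
tcp_rot: [[0.261, 0.121, 0.958], [-0.86, -0.421, 0.288], [0.438, -0.899, -0.005]]
force: [-0.3, -0.1, -0.7]
opening: 0.3
t 6.8833 tcp [ 0.4466 -0.0381  0.0815] tip [ 0.4551 -0.0675  0.0186] tip guard mm [-339.1   37.5] open 0.3 F [-0.3 -0.1 -0.7] q [ -6.9  43.4 119.9 -76.7  24.5  49.4]
TCP target [ 0.4381 -0.0206  0.0849] shift tool cm [-1.57 -1.14 -0.32] rotvec [ 0.006 -0.    -0.001]
```

```bash
python3 -m pendant '[[[0.26,0.13,-0.06],[0,0,0],0.7],[[0.26,0.13,-0.06],[0,0,0],0.7],[[0.26,0.13,-0.06],[0,0,0],0.7],[[0.26,0.13,-0.06],[0,0,0],0.7],[[0.26,0.13,-0.06],[0,0,0],0.7],[[0.26,0.13,-0.06],[0,0,0],0.7],[[0.26,0.13,-0.06],[0,0,0],0.7],[[0.26,0.13,-0.06],[0,0,0],0.7],[[0.26,0.13,-0.06],[0,0,0],0.7],[[0.26,0.13,-0.06],[0,0,0],0.7]]'
python3 to.py 0.447 -0.05 0.022 12 26
cat > look.py <<'E'
import sys
from rig import bot
from h import *
tag=sys.argv[1]
for n,b in(('side',(160,60,290,290)),('top',(150,150,340,265))):
    c=bot.capture(n);x0,y0,x1,y1=b;k=2.6 if n=='side' else 4;im=c['img'][y0:y1,x0:x1,::-1]
    im=cv2.resize(im,None,fx=k,fy=k,interpolation=cv2.INTER_CUBIC)
    for x in range((x0+9)//10*10,x1,10):
        cv2.line(im,(int((x-x0+.5)*k),0),(int((x-x0+.5)*k),4),(255,255,255),1)
        if x%20==0: cv2.putText(im,str(x),(int((x-x0+.5)*k)-8,14),0,.35,(255,255,255),1)
    for y in range((y0+9)//10*10,y1,10):
        cv2.line(im,(0,int((y-y0+.5)*k)),(4,int((y-y0+.5)*k)),(255,255,255),1)
        if y%20==0: cv2.putText(im,str(y),(6,int((y-y0+.5)*k)+4),0,.35,(255,255,255),1)
    cv2.imwrite(f'pics/{n}_{tag}.png',im);cv2.imwrite(f'pics/{n}_{tag}_raw.png',c['img'][:,:,::-1])
E
python3 look.py 3
```

```text
time_s: 7.72
position: [0.4496, -0.068, 0.0817]
tcp_rot: [[0.26, 0.122, 0.958], [-0.861, -0.42, 0.287], [0.437, -0.899, -0.004]]
force: [-0.6, 2.5, 0.2]
opening: 0.298
t 7.7167 tcp [ 0.4496 -0.068   0.0817] tip [ 0.4582 -0.0974  0.0188] tip guard mm [-309.   38.] open 0.298 F [-0.6  2.5  0.2] q [-11.   43.4 119.9 -80.2  23.2  49. ]
TCP target [ 0.4381 -0.0206  0.0849] shift tool cm [-4.24 -2.42  0.26] rotvec [ 0.005 -0.001 -0.001]
```

View pics/top_3.png

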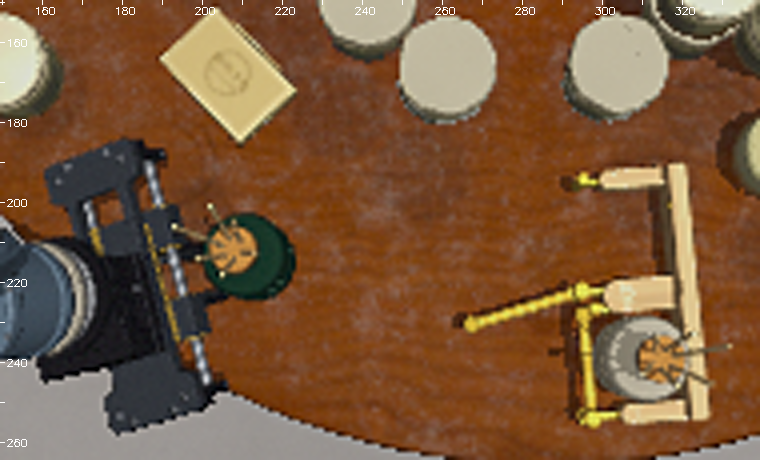

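View pics/side_3.png

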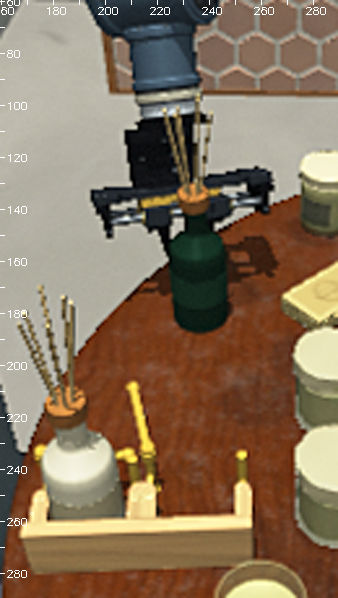

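```bash
cat > kin.py <<'E'
import numpy as np
from scipy.optimize import least_squares
from scipy.spatial.transform import Rotation as Ro
def fk(q,p):
    q=np.radians(q);h,a1,L2,L3,a3,e1,e2,d6,b5=p
    T=Ro.from_euler('z',q[0]);x=np.array([0,0,h])+T.apply([a1,e1,0])
    T=T*Ro.from_euler('y',q[1]);x=x+T.apply([0,0,L2])
    T=T*Ro.from_euler('y',q[2]);x=x+T.apply([a3,0,L3])     # z along forearm
    T=T*Ro.from_euler('z',q[3]);x=x+T.apply([b5,e2,0])
    T=T*Ro.from_euler('y',q[4]);x=x+T.apply([0,0,d6])
    T=T*Ro.from_euler('z',q[5])
    return x,T.as_matrix()   # z = approach
D=[([-76.461,30.224,82.088,0,67.689,-10.227],[.25177,-.57141,.29128]),
([-76.5,25.1,75,0,79.9,-93.4],[.2519,-.5719,.3903]),([-20.4,9.6,98.2,0,72.3,-37.2],[.4469,-.0478,.3898]),
([-1.8,8.4,105.5,-33.2,60.3,-3.4],[.4347,-.0149,.3892]),([-2.2,37.9,120.5,-70.4,30.2,45.9],[.4367,-.0179,.1278]),
([-5.2,43.7,120.1,-81.9,28,56.1],[.4475,-.0391,.0868]),([-6.9,43.4,119.9,-76.7,24.5,49.4],[.4466,-.0381,.0815]),([-11,43.4,119.9,-80.2,23.2,49],[.4496,-.068,.0817])]
Yd=[None,None,None,[.143,-.481,-.865],[.142,-.48,-.866],[.14,-.48,-.866],[.121,-.421,-.899],[.122,-.42,-.899]]
if __name__=='__main__':
    def f(p):
        r=[]
        for (q,x),y in zip(D,Yd):
            X,T=fk(q,p);r+=list((X-x)*1)
            if y: r+=list((T[:,2]-y)*.05)
        return np.array(r)
    b=None
    for s in range(12):
        p0=np.random.default_rng(s).uniform(-.1,.1,9)+[.2,0,.4,.4,0,.1,0,.2,0]
        r=least_squares(f,p0)
        if b is None or r.cost<b.cost:b=r
    print(b.x.round(4),b.cost,(np.abs(f(b.x)).max()))
    np.save('kin.npy',b.x)
    for (q,x),y in zip(D,Yd):
        X,T=fk(q,b.x);print((1e3*(X-x)).round(1),T.round(3).tolist() ,y)
E
python3 kin.py; python3 -c "
from rig import bot;print(bot.read_state()['tcp_rot'].round(3).tolist())"
```

```text
[ 0.2744 -0.0025  0.5875  0.3948  0.1128  0.1131 -0.002   0.2332  0.0031] 7.138042598644229e-07 0.0005617273922231547
[0.1 0.1 0.5] [[-0.403, 0.915, -0.0], [0.915, 0.403, 0.0], [0.0, 0.0, -1.0]] None
[-0.3 -0.2 -0.3] [[-0.957, -0.291, 0.0], [-0.291, 0.957, 0.0], [-0.0, 0.0, -1.0]] None
[ 0.   0.1 -0.3] [[-0.957, -0.289, -0.002], [-0.289, 0.957, 0.001], [0.001, 0.001, -1.0]] None
[-0.1  0.1  0.2] [[-0.957, -0.253, 0.143], [-0.291, 0.828, -0.48], [0.003, -0.501, -0.865]] [0.143, -0.481, -0.865]
[0.2 0.2 0.1] [[-0.957, -0.251, 0.143], [-0.289, 0.828, -0.48], [0.002, -0.501, -0.866]] [0.142, -0.48, -0.866]
[ 0.1 -0.2  0.2] [[-0.959, -0.248, 0.14], [-0.285, 0.83, -0.479], [0.003, -0.499, -0.866]] [0.14, -0.48, -0.866]
[-0.6 -0.2 -0. ] [[-0.957, -0.262, 0.12], [-0.289, 0.86, -0.421], [0.007, -0.438, -0.899]] [0.121, -0.421, -0.899]
[ 0.3  0.2 -0.3] [[-0.958, -0.261, 0.122], [-0.288, 0.861, -0.419], [0.004, -0.437, -0.9]] [0.122, -0.42, -0.899]
[[0.259, 0.122, 0.958], [-0.861, -0.421, 0.286], [0.438, -0.899, -0.005]]
```

```bash
cat > ik.py <<'E'
from kin import *
p=np.load('kin.npy');g=[.4466,-.4086,-1.4855]
def tooltarget(bx,by,psi,th,tz,dist=35):
    a=g[2]+np.radians(psi);f=np.array([np.cos(a),np.sin(a),0]);L=np.array([-f[1],f[0],0]);t=np.radians(th)
    Y=np.sin(t)*f+np.cos(t)*np.array([0,0,-1]);X=np.cross(Y,L)
    c,s=np.cos(g[2]),np.sin(g[2]);B=np.array([g[0]+c*bx/1e3-s*by/1e3,g[1]+s*bx/1e3+c*by/1e3,tz/1e3])
    tip=B-f*dist/1e3
    return tip-.07*Y,np.c_[-L,-X,Y]
def ik(x,R,q0):
    r=least_squares(lambda q:np.r_[(fk(q,p)[0]-x)*10,Ro.from_matrix(R.T@fk(q,p)[1]).as_rotvec()*3],q0,x_scale=30)
    return r.x,r.cost
if __name__=='__main__':
  for th in(15,20,26):
   for psi in(-20,-10,0,12):
    q=np.array([-11,43.4,119.9,-80.2,23.2,49]);o=[]
    for bx in(-290,-250,-200,-150,-100,-50,1):
        q,c=ik(*tooltarget(bx,45,psi,th,20),q);o.append((round(q[3]),round(q[4]),round(q[5]),'' if c<1e-6 else 'X'))
    print(th,psi,o,q.round(0))
E
python3 ik.py
```

```text
15 -20 [(-28, 33, 26, ''), (-29, 33, 22, ''), (-28, 33, 16, ''), (-28, 33, 10, ''), (-26, 34, 5, ''), (-25, 35, -1, ''), (-23, 37, -7, '')] [-40.  46.  93. -23.  37.  -7.]
15 -10 [(-32, 29, 20, ''), (-32, 28, 15, ''), (-32, 28, 9, ''), (-30, 28, 3, ''), (-28, 29, -4, ''), (-26, 30, -11, ''), (-23, 32, -17, '')] [-41.  45.  96. -23.  32. -17.]
15 0 [(-37, 24, 14, ''), (-36, 24, 9, ''), (-35, 23, 2, ''), (-32, 23, -6, ''), (-29, 24, -14, ''), (-26, 26, -21, ''), (-22, 28, -29, '')] [-43.  44.  99. -22.  28. -29.]
15 12 [(-44, 18, 9, ''), (-42, 18, 2, ''), (-39, 17, -7, ''), (-34, 18, -17, ''), (-28, 19, -27, ''), (-23, 21, -37, ''), (-18, 23, -45, '')] [-45.  43. 101. -18.  23. -45.]
20 -20 [(-35, 36, 34, ''), (-36, 35, 31, ''), (-37, 35, 26, ''), (-37, 34, 21, ''), (-36, 34, 15, ''), (-34, 35, 9, ''), (-32, 36, 3, '')] [-38.  46.  94. -32.  36.   3.]
20 -10 [(-41, 31, 31, ''), (-42, 30, 27, ''), (-43, 29, 22, ''), (-42, 29, 16, ''), (-40, 29, 9, ''), (-38, 29, 2, ''), (-35, 30, -5, '')] [-39.  45.  98. -35.  30.  -5.]
20 0 [(-49, 26, 29, ''), (-50, 25, 25, ''), (-50, 23, 19, ''), (-48
[... 263 characters left out ...]
4.  18. -28.]
26 -20 [(-42, 41, 43, ''), (-44, 39, 40, ''), (-45, 38, 36, ''), (-46, 37, 32, ''), (-46, 36, 27, ''), (-45, 36, 22, ''), (-44, 36, 16, '')] [-35.  47.  95. -44.  36.  16.]
26 -10 [(-50, 35, 42, ''), (-52, 34, 39, ''), (-54, 32, 36, ''), (-55, 31, 31, ''), (-54, 30, 25, ''), (-52, 29, 19, ''), (-50, 29, 12, '')] [-36.  46. 100. -50.  29.  12.]
26 0 [(-60, 30, 43, ''), (-63, 28, 41, ''), (-66, 26, 38, ''), (-66, 25, 33, ''), (-65, 24, 26, ''), (-62, 23, 18, ''), (-57, 22, 8, '')] [-38.  45. 104. -57.  22.   8.]
26 12 [(-79, 24, 50, ''), (-84, 22, 49, ''), (-87, 20, 46, ''), (-88, 18, 41, ''), (-86, 17, 33, ''), (-79, 15, 22, ''), (-69, 14, 7, '')] [-41.  44. 108. -69.  14.   7.]
```

```bash
cat > nx.py <<'E'
# nx.py bx by psi th tz [dist]: shift from measured pose (tool cm), rotvec, after-orientation direction of guard x
import sys
from ik import *
from rig import bot
s=bot.read_state();R=np.array(s['tcp_rot']);P=np.array(s['position']);a=list(map(float,sys.argv[1:]))
x,Rf=tooltarget(*a);Rt=np.c_[-Rf[:,1],Rf[:,2],-Rf[:,0]]
c,sn=np.cos(g[2]),np.sin(g[2]);w=lambda v:(1e3*np.array([c*(v[0]-g[0])+sn*(v[1]-g[1]),-sn*(v[0]-g[0])+c*(v[1]-g[1])])).round(1)
tip=P+.07*R[:,1]
psi=np.degrees(np.arctan2(R[1,2],R[0,2])-(g[2]+np.pi/2));th=np.degrees(np.arctan2(-R[2,0]*-1,-R[2,1]))
print('t',round(s['time_s'],2),'tip guard',w(tip),'z',round(tip[2]*1e3,1),'psi',psi.round(1),'th',th.round(1),'F',s['force'].round(1),'open',round(s['opening'],3),'q4',s['joint_positions'][3].round(1))
f=np.array([np.cos(g[2]+np.radians(psi)),np.sin(g[2]+np.radians(psi))]);print('nest bottle',w(tip[:2]+.035*f))
q,cost=ik(x,Rf,s['joint_positions'])
print('shift cm',(R.T@(x-P)*100).round(2),'rotvec',Ro.from_matrix(R.T@Rt).as_rotvec().round(3),'q',q.round(0),cost<1e-6)
F=np.array([c,sn,0]);print('guard x per cm in final tool axes',(Rt.T@F).round(3),'guard y',(Rt.T@np.array([-sn,c,0])).round(3))
E
python3 nx.py -274 44.5 9 23 19
python3 - <<'E'
from h import *
g=[.4466,-.4086,-1.4855];c,s=np.cos(g[2]),np.sin(g[2])
d=ray('top',207.5,211.8,.16)[:2]-g[:2];print(c*d[0]+s*d[1],-s*d[0]+c*d[1])
E
```

```text
t 7.82 tip guard [-308.6   38. ] z 18.8 psi 11.8 th 26.0 F [-0.3  2.  -0.5] open 0.3 q4 -80.2
nest bottle [-274.4   45.1]
shift cm [0.4  0.01 0.2 ] rotvec [-0.016  0.046  0.052] q [-12.  42. 119. -69.  22.  39.] True
guard x per cm in final tool axes [ 0.909  0.386 -0.156] guard y [0.144 0.061 0.988]
-0.2740661051193099 0.045865733252731716
```

```bash
python3 -m pendant '[[[0.19,0.04,0.035],[-0.004,0.0115,0.013],0.7],[[0.19,0.04,0.035],[-0.004,0.0115,0.013],0.7],[[0.19,0.04,0.035],[-0.004,0.0115,0.013],0.7],[[0.19,0.04,0.035],[-0.004,0.0115,0.013],0.7],[[0.36,0.155,-0.062],[0,0,0],0.7],[[0.36,0.155,-0.062],[0,0,0],0.7],[[0.36,0.155,-0.062],[0,0,0],0.7],[[0.36,0.155,-0.062],[0,0,0],0.7],[[0.36,0.155,-0.062],[0,0,0],0.7],[[0.36,0.155,-0.062],[0,0,0],0.7],[[0.36,0.155,-0.062],[0,0,0],0.7],[[0.36,0.155,-0.062],[0,0,0],0.7],[[0.36,0.155,-0.062],[0,0,0],0.7],[[0.36,0.155,-0.062],[0,0,0],0.7]]'
python3 nx.py -150 45 9 23 19; python3 look.py 4
```

```text
time_s: 8.98
position: [0.4562, -0.1145, 0.0833]
tcp_rot: [[0.222, 0.094, 0.971], [-0.894, -0.379, 0.241], [0.39, -0.921, -0.0]]
force: [-0.2, 3.9, 2.2]
opening: 0.3
t 8.98 tip guard [-265.2   38.9] z 18.8 psi 9.0 th 23.0 F [-0.2  3.9  2.2] open 0.3 q4 -71.3
nest bottle [-230.6   44.4]
shift cm [ 7.34  3.09 -1.21] rotvec [-0.     0.001 -0.001] q [-27.  43. 115. -70.  18.  25.] True
guard x per cm in final tool axes [ 0.909  0.386 -0.156] guard y [0.144 0.061 0.988]
```

View pics/top_4.png

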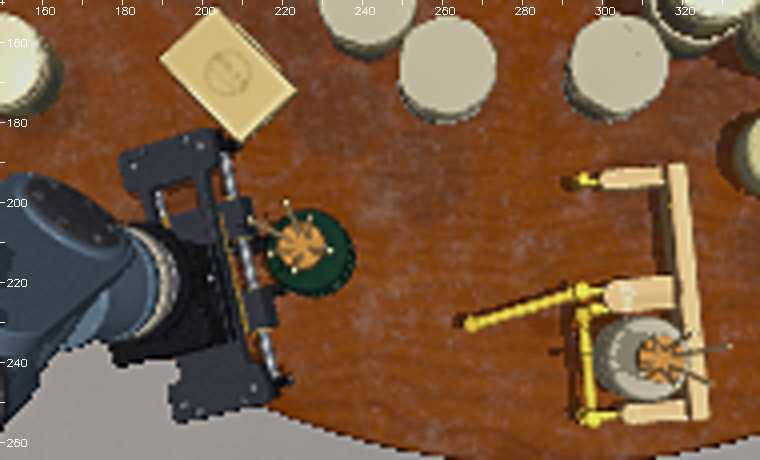

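View pics/side_4.png

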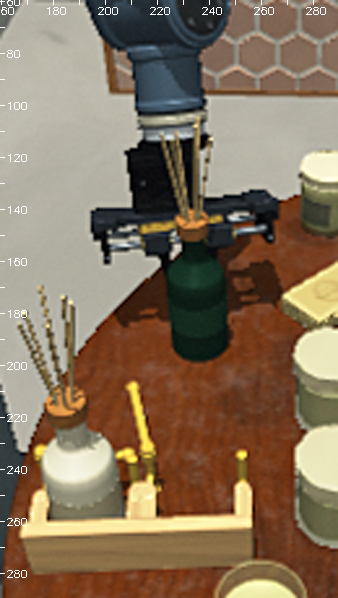

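```bash
python3 -m pendant '[[[0.37,0.155,-0.06],[0,0,0],0.7],[[0.37,0.155,-0.06],[0,0,0],0.7],[[0.37,0.155,-0.06],[0,0,0],0.7],[[0.37,0.155,-0.06],[0,0,0],0.7],[[0.37,0.155,-0.06],[0,0,0],0.7],[[0.37,0.155,-0.06],[0,0,0],0.7],[[0.37,0.155,-0.06],[0,0,0],0.7],[[0.37,0.155,-0.06],[0,0,0],0.7],[[0.37,0.155,-0.06],[0,0,0],0.7],[[0.37,0.155,-0.06],[0,0,0],0.7],[[0.37,0.155,-0.06],[0,0,0],0.7],[[0.37,0.155,-0.06],[0,0,0],0.7],[[0.37,0.155,-0.06],[0,0,0],0.7],[[0.37,0.155,-0.06],[0,0,0],0.7],[[0.37,0.155,-0.06],[0,0,0],0.7],[[0.37,0.155,-0.06],[0,0,0],0.7],[[0.37,0.155,-0.06],[0,0,0],0.7],[[0.37,0.155,-0.06],[0,0,0],0.7],[[0.37,0.155,-0.06],[0,0,0],0.7],[[0.37,0.155,-0.06],[0,0,0],0.7]]'
python3 nx.py -70 45 9 23 19; python3 look.py 5
```

```text
time_s: 10.75
position: [0.4639, -0.1954, 0.0835]
tcp_rot: [[0.221, 0.094, 0.971], [-0.894, -0.379, 0.24], [0.39, -0.921, -0.0]]
force: [0.5, 2.3, -2.0]
opening: 0.297
t 10.75 tip guard [-184.    39.7] z 19.1 psi 9.0 th 23.0 F [ 0.5  2.3 -2. ] open 0.297 q4 -69.8
nest bottle [-149.4   45.2]
shift cm [ 7.21  3.07 -1.26] rotvec [ 0.     0.    -0.001] q [-36.  43. 111. -61.  17.   8.] True
guard x per cm in final tool axes [ 0.909  0.386 -0.156] guard y [0.144 0.061 0.988]
```

View pics/top_5.png

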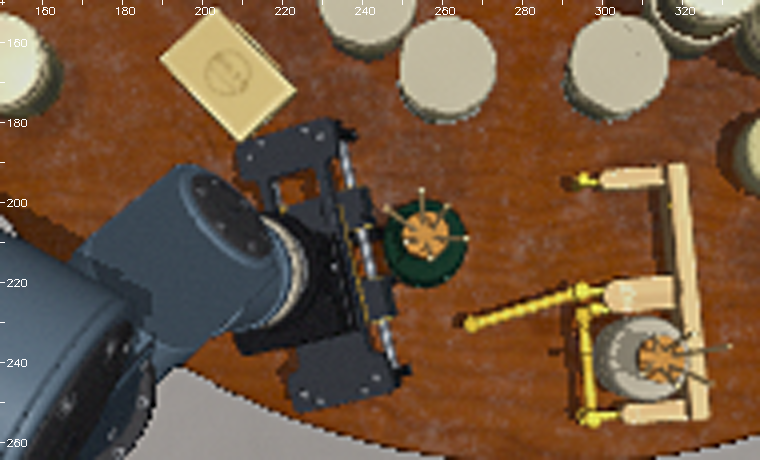

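View pics/side_5.png

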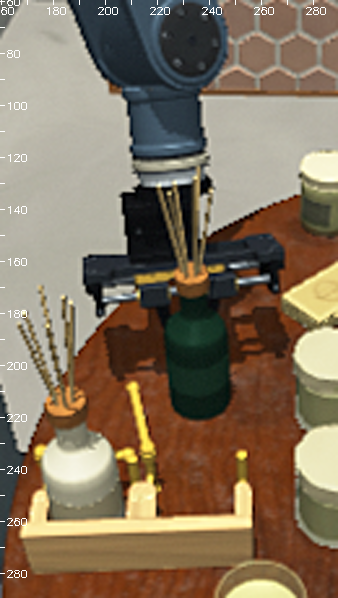

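```bash
python3 -m pendant '[[[0.36,0.155,-0.063],[0,0,0],0.7],[[0.36,0.155,-0.063],[0,0,0],0.7],[[0.36,0.155,-0.063],[0,0,0],0.7],[[0.36,0.155,-0.063],[0,0,0],0.7],[[0.36,0.155,-0.063],[0,0,0],0.7],[[0.36,0.155,-0.063],[0,0,0],0.7],[[0.36,0.155,-0.063],[0,0,0],0.7],[[0.36,0.155,-0.063],[0,0,0],0.7],[[0.36,0.155,-0.063],[0,0,0],0.7],[[0.36,0.155,-0.063],[0,0,0],0.7],[[0.36,0.155,-0.063],[0,0,0],0.7],[[0.36,0.155,-0.063],[0,0,0],0.7],[[0.36,0.155,-0.063],[0,0,0],0.7],[[0.36,0.155,-0.063],[0,0,0],0.7]]'
python3 nx.py -50 45 8 24 19; python3 look.py 6
cat > ov.py <<'E'
import sys
from h import *
tag,bx,by=sys.argv[1],float(sys.argv[2]),float(sys.argv[3]);g=[.4466,-.4086,-1.4855];a=np.linspace(0,2*np.pi,60)
B=G2W(g,[bx/1e3,by/1e3,0])[0]
out=[]
for n in('top','side'):
  im=cv2.imread(f'pics/{n}_{tag}_raw.png');im=cv2.resize(im,None,fx=6,fy=6,interpolation=cv2.INTER_CUBIC)
  P=lambda X:((proj(n,X)+.5)*6).astype(int)
  for r,z in((.03,0),(.03,.085)): cv2.polylines(im,[P(np.c_[B[0]+r*np.cos(a),B[1]+r*np.sin(a),0*a+z])],True,(255,255,0),1)
  q=P(np.array([[B[0],B[1],.16]]))[0];cv2.drawMarker(im,tuple(int(v) for v in q),(255,255,255),0,12,1)
  for poly in([(-38.5,5,0),(-38.5,5,61)],[(-30,85,0),(-30,85,56)],[(-16,-12,36),(31,-12,36),(31,12,36),(-16,12,36)],[(-16,78,36),(31,78,36),(31,92,36),(-16,92,36)],[(31,-92,56),(31,92,56)],[(-38.5,5,50),(-38.5,87,50)]):
    cv2.polylines(im,[P(G2W(g,np.array(poly)/1e3))],True,(255,0,255),1)
  u,v=proj(n,np.array([B[0],B[1],.07]));w=48;u0,v0=int(max(u-w,0)),int(v-w)
  out.append(cv2.resize(im[v0*6:(v0+96)*6,u0*6:(u0+96)*6],(400,400),interpolation=cv2.INTER_AREA))
cv2.imwrite(f'pics/ov_{tag}.png',np.hstack(out))
E
python3 ov.py 6 -92 45.2
```

```text
time_s: 12.02
position: [0.4686, -0.2507, 0.0833]
tcp_rot: [[0.222, 0.094, 0.971], [-0.894, -0.379, 0.241], [0.39, -0.921, -0.0]]
force: [0.2, 3.6, 1.9]
opening: 0.3
t 12.02 tip guard [-128.5   39.7] z 18.9 psi 9.0 th 23.0 F [0.2 3.6 1.9] open 0.3 q4 -64.8
nest bottle [-93.9  45.1]
shift cm [ 3.87  1.68 -0.59] rotvec [-0.007  0.017 -0.018] q [-37.  44. 109. -62.  17.   9.] True
guard x per cm in final tool axes [ 0.905  0.403 -0.139] guard y [0.127 0.057 0.99 ]
```

View pics/ov_6.png

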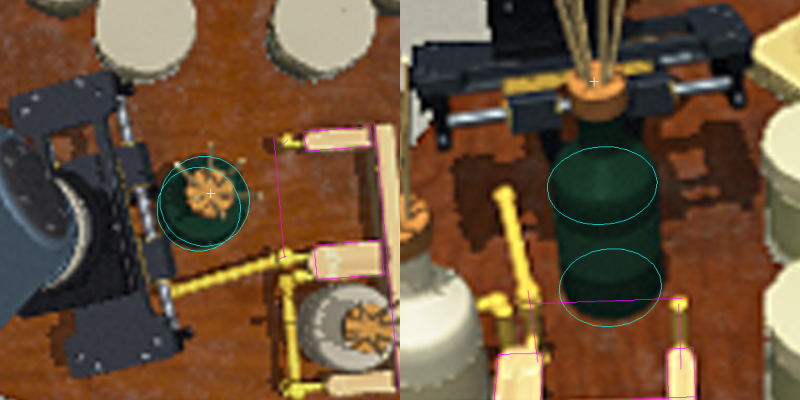

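View pics/side_6.png

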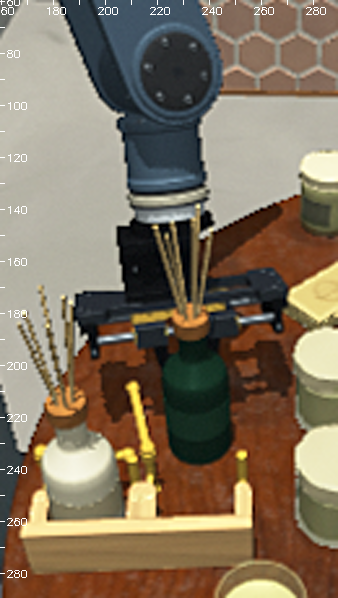

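View pics/top_6.png

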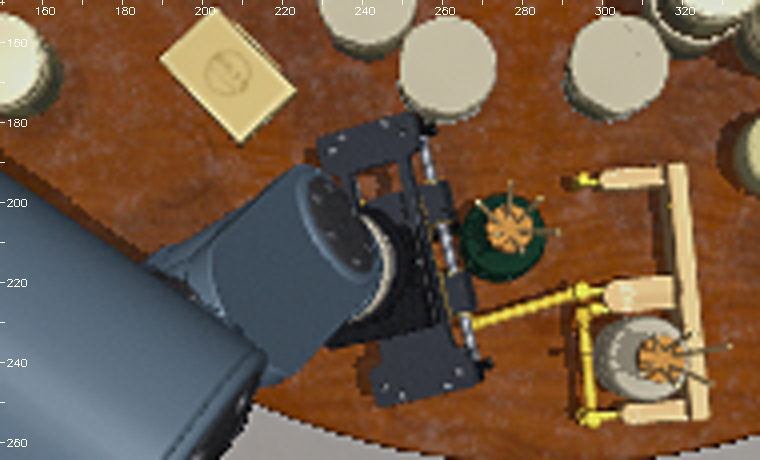

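```bash
python3 -m pendant '[[[0.38,0.168,-0.06],[0,0.002,-0.002],0.7],[[0.38,0.168,-0.06],[0,0.002,-0.002],0.7],[[0.38,0.168,-0.06],[0,0.002,-0.002],0.7],[[0.38,0.168,-0.06],[-0.001,0.002,-0.002],0.7],[[0.38,0.168,-0.06],[-0.001,0.002,-0.002],0.7],[[0.38,0.168,-0.06],[-0.001,0.002,-0.002],0.7],[[0.38,0.168,-0.06],[-0.001,0.002,-0.002],0.7],[[0.38,0.168,-0.06],[-0.001,0.002,-0.002],0.7],[[0.38,0.168,-0.06],[-0.001,0.002,-0.002],0.7],[[0.38,0.168,-0.06],[-0.001,0.002,-0.002],0.7]]'
python3 nx.py -25 45 5 25 19; python3 look.py 7
python3 ov.py 7 -51 45.2
```

```text
time_s: 12.95
position: [0.4723, -0.2927, 0.0829]
tcp_rot: [[0.2, 0.091, 0.976], [-0.891, -0.398, 0.22], [0.409, -0.913, 0.001]]
force: [0.0, 2.5, -0.8]
opening: 0.302
t 12.95 tip guard [-85.   39.5] z 19.0 psi 7.8 th 24.1 F [ 0.   2.5 -0.8] open 0.302 q4 -63.6
nest bottle [-50.3  44.2]
shift cm [2.2  1.03 0.06] rotvec [-0.021  0.044 -0.015] q [-38.  44. 107. -61.  19.   9.] True
guard x per cm in final tool axes [ 0.903  0.421 -0.087] guard y [0.079 0.037 0.996]
```

View pics/ov_7.png

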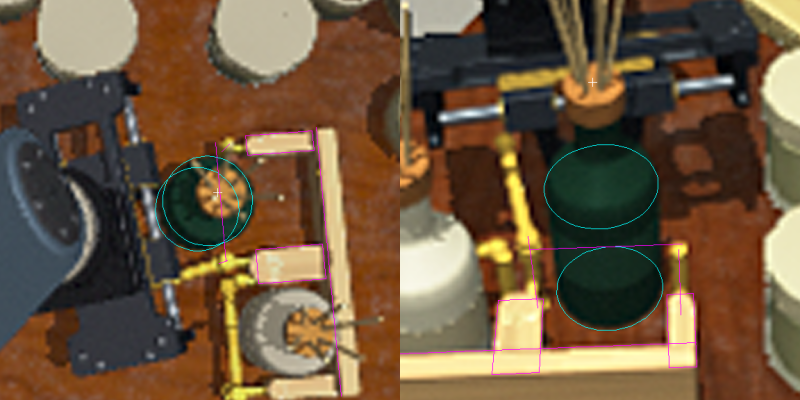

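View pics/top_7.png

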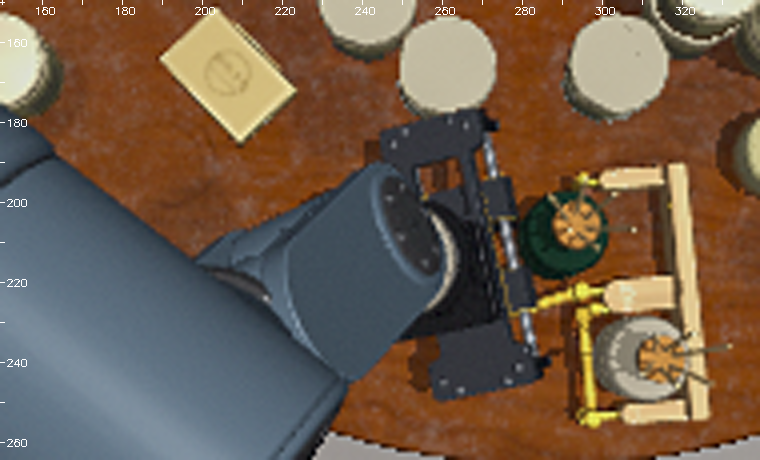

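```bash
python3 -m pendant '[[[0.275,0.13,0.01],[-0.003,0.0055,-0.002],0.7],[[0.275,0.13,0.01],[-0.003,0.0055,-0.002],0.7],[[0.275,0.13,0.01],[-0.003,0.0055,-0.002],0.7],[[0.275,0.13,0.01],[-0.003,0.0055,-0.002],0.7],[[0.275,0.13,0.01],[-0.003,0.0055,-0.002],0.7],[[0.275,0.13,0.01],[-0.003,0.0055,-0.002],0.7],[[0.275,0.13,0.01],[-0.002,0.0055,-0.002],0.7],[[0.275,0.13,0.01],[-0.002,0.0055,-0.002],0.7]]'
python3 nx.py -6 45 3 26 19; python3 look.py 8
python3 ov.py 8 -25 45
```

```text
time_s: 13.72
position: [0.4781, -0.3162, 0.0826]
tcp_rot: [[0.155, 0.072, 0.985], [-0.893, -0.417, 0.171], [0.423, -0.906, -0.0]]
force: [-0.6, 2.2, -1.0]
opening: 0.3
t 13.72 tip guard [-59.9  41.8] z 19.2 psi 5.0 th 25.0 F [-0.6  2.2 -1. ] open 0.3 q4 -61.0
nest bottle [-25.   44.8]
shift cm [1.6  0.82 0.08] rotvec [-0.015  0.031 -0.017] q [-39.  45. 105. -61.  20.  10.] True
guard x per cm in final tool axes [ 0.898  0.438 -0.052] guard y [0.047 0.023 0.999]
```

View pics/ov_8.png

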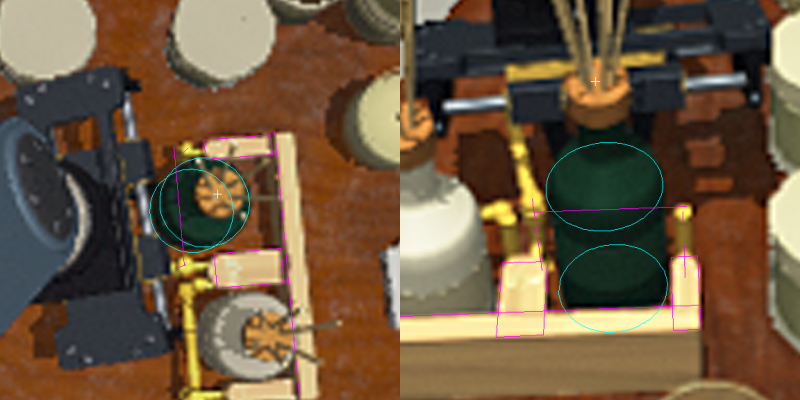

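View pics/top_8.png

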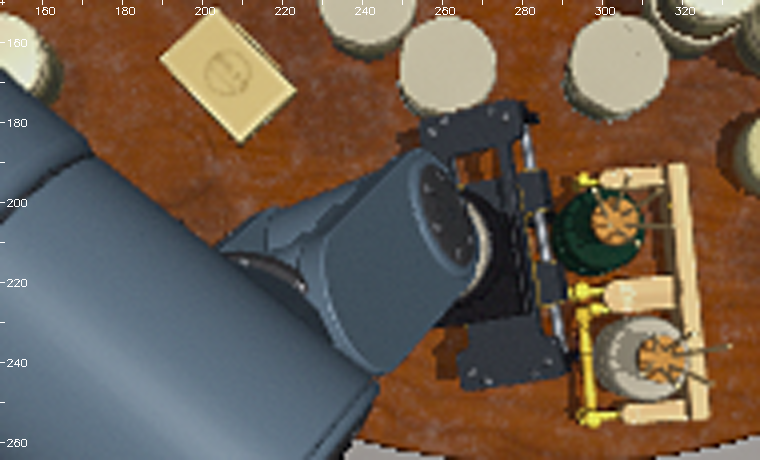

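```bash
python3 -m pendant '[[[0.2,0.1,0.01],[-0.002,0.004,-0.002],0.7],[[0.2,0.1,0.01],[-0.002,0.004,-0.002],0.7],[[0.2,0.1,0.01],[-0.002,0.004,-0.002],0.7],[[0.2,0.1,0.01],[-0.002,0.004,-0.002],0.7],[[0.2,0.1,0.01],[-0.002,0.004,-0.002],0.7],[[0.2,0.1,0.01],[-0.002,0.004,-0.002],0.7],[[0.2,0.1,0.01],[-0.002,0.004,-0.002],0.7],[[0.2,0.1,0.01],[-0.002,0.003,-0.002],0.7]]'
python3 nx.py 0 45 3 26 19; python3 look.py 9
python3 ov.py 9 -6 45
```

```text
time_s: 14.48
position: [0.4816, -0.3336, 0.0823]
tcp_rot: [[0.124, 0.059, 0.991], [-0.891, -0.434, 0.137], [0.438, -0.899, -0.001]]
force: [-0.2, 2.1, -1.6]
opening: 0.295
t 14.48 tip guard [-41.1  42.8] z 19.4 psi 3.0 th 26.0 F [-0.2  2.1 -1.6] open 0.295 q4 -60.5
nest bottle [-6.2 44.6]
shift cm [ 0.54  0.3  -0.  ] rotvec [ 0.001  0.    -0.001] q [-39.  45. 105. -60.  20.   8.] True
guard x per cm in final tool axes [ 0.898  0.438 -0.052] guard y [0.047 0.023 0.999]
```

View pics/ov_9.png

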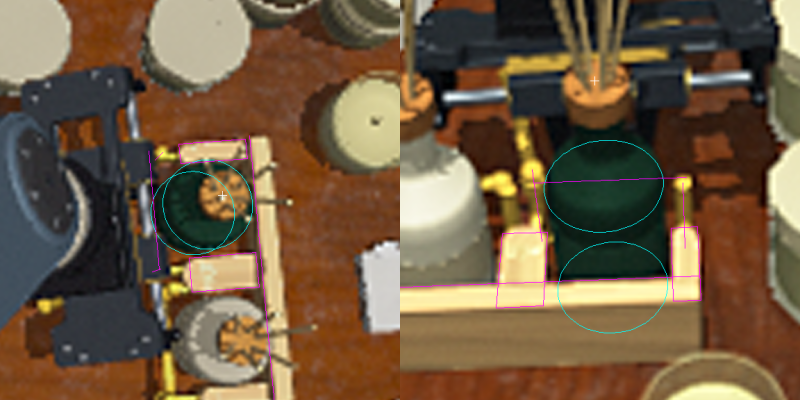

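```bash
python3 -m pendant '[[[0.09,0.044,0],[0,0,0],0.7],[[0.09,0.044,0],[0,0,0],0.7],[[0.09,0.044,0],[0,0,0],0.7],[[0.09,0.044,0],[0,0,0],0.7],[[0.09,0.044,0],[0,0,0],0.7]]' | grep -E 'force|time'
python3 -m pendant '[[[0.09,0.044,0],[0,0,0],0.7]]'| grep force;python3 nx.py 1 45 3 26 19
```

```text
time_s: 15.0
force: [-0.6, 2.2, -0.8]
force: [-0.3, 1.9, -0.5]
t 15.08 tip guard [-35.3  43. ] z 19.3 psi 3.0 th 25.9 F [-0.3  1.9 -0.5] open 0.301 q4 -59.7
nest bottle [-0.4 44.8]
shift cm [ 0.1   0.09 -0.  ] rotvec [ 0.001  0.001 -0.001] q [-39.  45. 105. -60.  20.   8.] True
guard x per cm in final tool axes [ 0.898  0.438 -0.052] guard y [0.047 0.023 0.999]
```

```bash
python3 -m pendant '[[[0.09,0.044,0],[0,0,0],0.7]]'| grep force;python3 -m pendant '[[[0.09,0.044,0],[0,0,0],0.7]]'| grep force;python3 nx.py 1 45 3 26 19;python3 look.py 10
python3 ov.py 10 1 45
```

```text
force: [0.1, 1.3, -0.1]
force: [-1.2, 6.0, 0.9]
t 15.25 tip guard [-33.9  43. ] z 19.1 psi 3.0 th 25.9 F [-1.2  6.   0.9] open 0.299 q4 -59.3
nest bottle [ 1.1 44.8]
shift cm [-0.03  0.01  0.01] rotvec [ 0.001  0.001 -0.002] q [-39.  45. 105. -60.  20.   8.] True
guard x per cm in final tool axes [ 0.898  0.438 -0.052] guard y [0.047 0.023 0.999]
```

View pics/ov_10.png

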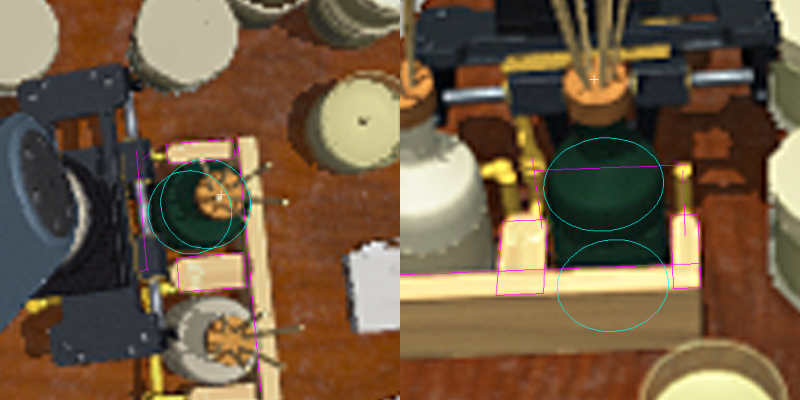

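```bash
python3 -m pendant '[[[0,0,0],[0,0,0],0.7],[[0,0,0],[0,0,0],0.7],[[0,0,0],[0,0,0],0.7],[[-0.09,-0.044,0],[0,0,0],0.7],[[-0.18,-0.088,0.01],[0,0,0],0.7],[[-0.27,-0.13,0.02],[0,0,0],0.7],[[-0.18,-0.09,0.01],[0,0,0],0.7],[[0.2,-0.45,0],[0,0,0],0.7],[[0.35,-0.72,0],[0,0,0],0.7],[[0.35,-0.72,0],[0,0,0],0.7],[[0.35,-0.72,0],[0,0,0],0.7],[[0.35,-0.72,0],[0,0,0],0.7],[[0,-1.2,0],[0,0,0],0.7],[[0,-1.5,0],[0,0,0],0.7],[[0,-1.5,0],[0,0,0],0.7],[[0,-1.5,0],[0,0,0],0.7],[[0,-1.5,0],[0,0,0],0.7],[[0,-1.5,0],[0,0,0],0.7],[[0,0,0],[0,0,0],0.7]]'
python3 nx.py 1 45 3 26 19;python3 look.py 11
python3 ov.py 11 1 45
```

```text
time_s: 16.93
position: [0.4777, -0.2952, 0.2004]
tcp_rot: [[0.123, 0.063, 0.99], [-0.889, -0.436, 0.138], [0.44, -0.898, 0.002]]
force: [-0.0, -0.1, -0.1]
opening: 0.3
t 16.93 tip guard [-79.6  42.5] z 137.5 psi 3.1 th 26.1 F [-0.  -0.1 -0.1] open 0.3 q4 -39.4
nest bottle [-44.6  44.3]
shift cm [-1.11 12.65 -0.18] rotvec [-0.002  0.     0.002] q [-39.  45. 105. -60.  20.   8.] True
guard x per cm in final tool axes [ 0.898  0.438 -0.052] guard y [0.047 0.023 0.999]
```

View pics/ov_11.png

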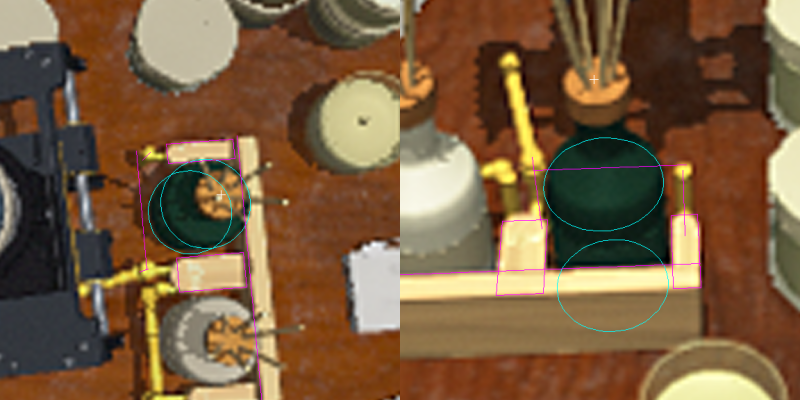

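View pics/top_11.png

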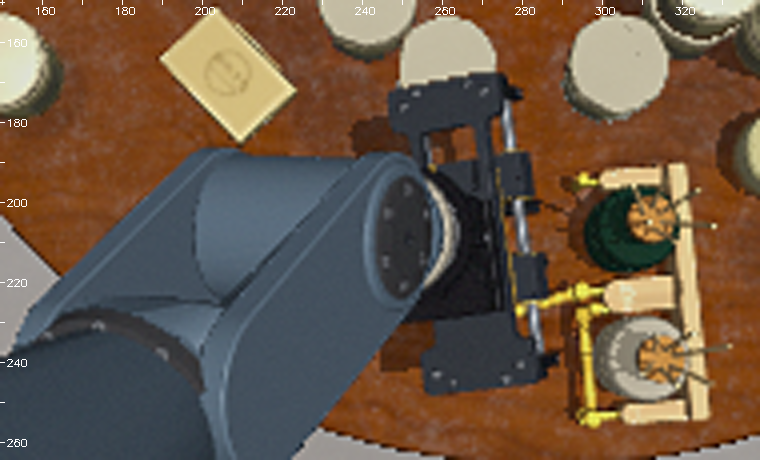

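```bash
python3 nx.py -92 -38 0 26 137 0
python3 - <<'E'
from ik import *
q=np.array([-35,30,105,-40,35,5.]);prev=None
r=60
wp=[('hover',-92,-38,137),('low',-92,-38,40)]
for ph in(1.78,1.6,1.4,1.2,1.0,.8,.6,.4,.2,.1,0):
    u=np.array([-np.sin(ph),np.cos(ph)]);n=np.array([np.cos(ph),np.sin(ph)])
    K=np.array([-38.5,5])+r*u-4*n;corner=np.array([10.6*(1 if ph<1.57 else -1),15])
    if ph==1.78: corner[1]=15
    t=K-corner+[4.9,0];wp.append((ph,t[0],t[1],40))
for w in wp:
    x,R=tooltarget(w[1],w[2],0,26,w[3],0);q,c=ik(x,R,q);Rt=np.c_[-R[:,1],R[:,2],-R[:,0]]
    print(w[0],np.round(w[1:],1),'d',None if prev is None else (Rt.T@(x-prev)*100).round(2),q.round(0),c<1e-6);prev=x
E
```

```text
t 17.03 tip guard [-79.3  41.7] z 135.4 psi 3.0 th 26.0 F [-0.3 -0.4 -1. ] open 0.302 q4 -39.4
nest bottle [-44.3  43.6]
shift cm [-1.44 -0.89 -7.73] rotvec [-0.023  0.047  0.   ] q [-40.  28. 115. -47.  25.  -4.] True
guard x per cm in final tool axes [0.899 0.438 0.   ] guard y [ 0. -0.  1.]
hover [-92 -38 137] d None [-40.  28. 115. -47.  25.  -4.] True
low [-92 -38  40] d [-4.25  8.72  0.  ] [-40.  41. 118. -84.  18.  35.] True
1.78 [-80.9 -26.4  40. ] d [1.   0.49 1.16] [-40.  41. 116. -77.  18.  29.] True
1.6 [-82.9 -15.8  40. ] d [-0.18 -0.09  1.06] [-39.  41. 115. -74.  19.  26.] True
1.4 [-104.    -3.7   40. ] d [-1.9  -0.93  1.2 ] [-36.  41. 115. -72.  20.  27.] True
1.2 [-101.6    8.    40. ] d [0.22 0.11 1.18] [-35.  41. 113. -68.  21.  23.] True
1.0 [-96.8  19.1  40. ] d [0.42 0.21 1.1 ] [-35.  41. 111. -64.  22.  20.] True
0.8 [-90.   28.9  40. ] d [0.61 0.3  0.99] [-35.  42. 110. -61.  23.  16.] True
0.6 [-81.4  37.3  40. ] d [0.78 0.38 0.83] [-35.  42. 108. -58.  23.  13.] True
0.4 [-71.2  43.7  40. ] d [0.91 0.44 0.64] [-35.  42. 106. -56.  24.  10.] True
0.2 [-60.  48.  40.] d [1.01 0.49 0.43] [-36.  43. 105. -54.  24.   8.] True
0.1 [-54.2  49.3  40. ] d [0.53 0.26 0.13] [-36.  43. 104. -53.  24.   7.] True
0 [-48.2  50.   40. ] d [0.54 0.26 0.07] [-37.  43. 104. -53.  24.   5.] True
```

```bash
python3 nx.py -95 -38 0 15 125 0
python3 - <<'E'
from ik import *
q=np.array([-35,30,105,-40,35,5.]);prev=None
r=60
wp=[('hover',-95,-38,125),('low',-95,-38,40)]
for ph in(1.4,1.2,1.0,.8,.6,.4,.2,.1,0):
    u=np.array([-np.sin(ph),np.cos(ph)]);n=np.array([np.cos(ph),np.sin(ph)])
    K=np.array([-38.5,5])+r*u-4*n;corner=np.array([9.8*(1 if ph<1.57 else -1),15])
    t=K-corner+[2.7,0];wp.append((ph,t[0],t[1],40))
for w in wp:
    x,R=tooltarget(w[1],w[2],0,15,w[3],0);q,c=ik(x,R,q);Rt=np.c_[-R[:,1],R[:,2],-R[:,0]]
    print(w[0],np.round(w[1:],1),'d',None if prev is None else (Rt.T@(x-prev)*100).round(2),q.round(0),c<1e-6);prev=x
E
```

```text
t 17.03 tip guard [-79.3  41.7] z 135.4 psi 3.0 th 26.0 F [-0.3 -0.4 -1. ] open 0.302 q4 -39.4
nest bottle [-44.3  43.6]
shift cm [-0.9   0.19 -7.78] rotvec [-0.019  0.05   0.192] q [-45.  28. 111. -19.  31. -34.] True
guard x per cm in final tool axes [0.966 0.259 0.   ] guard y [ 0. -0.  1.]
hover [-95 -38 125] d None [-45.  28. 111. -19.  31. -34.] True
low [-95 -38  40] d [-2.2   8.21  0.  ] [-45.  38. 113. -31.  19. -22.] True
1.4 [-105.4   -3.7   40. ] d [-1.01 -0.27  3.43] [-41.  39. 110. -28.  22. -20.] True
1.2 [-103.    8.   40.] d [0.24 0.06 1.18] [-40.  39. 109. -27.  24. -21.] True
1.0 [-98.2  19.1  40. ] d [0.46 0.12 1.1 ] [-40.  40. 107. -26.  25. -22.] True
0.8 [-91.4  28.9  40. ] d [0.66 0.18 0.99] [-39.  40. 105. -25.  26. -23.] True
0.6 [-82.8  37.3  40. ] d [0.84 0.22 0.83] [-39.  41. 104. -24.  27. -24.] True
0.4 [-72.6  43.7  40. ] d [0.98 0.26 0.64] [-40.  41. 102. -23.  28. -25.] True
0.2 [-61.4  48.   40. ] d [1.08 0.29 0.43] [-40.  41. 100. -22.  29. -27.] True
0.1 [-55.6  49.3  40. ] d [0.57 0.15 0.13] [-41.  42. 100. -22.  29. -27.] True
0 [-49.6  50.   40. ] d [0.58 0.15 0.07] [-41.  42.  99. -21.  30. -28.] True
```

```bash
python3 -m pendant '[[[-0.6,0,0],[0,0,0],1],[[-0.6,0,0],[0,0,0],1],[[0,0.03,-1.3],[-0.003,0.008,0.032],1],[[0,0.03,-1.3],[-0.003,0.008,0.032],1],[[0,0.03,-1.3],[-0.003,0.008,0.032],1],[[0,0.03,-1.3],[-0.003,0.008,0.032],1],[[0,0.03,-1.3],[-0.003,0.008,0.032],1],[[0,0.03,-1.3],[-0.003,0.008,0.032],1],[[0,0,0],[0,0,0],1]]'
python3 nx.py -95 -38 0 15 40 0
```

```text
time_s: 17.78
position: [0.3957, -0.2942, 0.1894]
tcp_rot: [[0.082, 0.017, 0.997], [-0.964, -0.254, 0.083], [0.254, -0.967, -0.005]]
force: [-0.2, 0.6, -0.8]
opening: 0.004
t 17.78 tip guard [-100.5  -41.3] z 121.7 psi -0.1 th 14.7 F [-0.2  0.6 -0.8] open 0.004 q4 -19.6
nest bottle [-65.5 -41.4]
shift cm [-1.58  8.04  0.34] rotvec [ 0.005 -0.001 -0.005] q [-45.  38. 113. -31.  19. -22.] True
guard x per cm in final tool axes [0.966 0.259 0.   ] guard y [ 0. -0.  1.]
```

```bash
python3 -m pendant '[[[-0.2,1.1,0],[0,0,0],1],[[-0.2,1.1,0],[0,0,0],1],[[-0.2,1.1,0],[0,0,0],1],[[-0.2,1.1,0],[0,0,0],1],[[-0.25,1.2,0],[0,0,0],1],[[-0.25,1.2,0],[0,0,0],1],[[-0.25,1.2,0],[0,0,0],1],[[0,0,0],[0,0,0],1]]'
python3 nx.py -105 -3.7 0 15 40 0; python3 look.py 12
```

```text
time_s: 18.45
position: [0.398, -0.299, 0.1067]
tcp_rot: [[0.085, 0.018, 0.996], [-0.963, -0.254, 0.087], [0.255, -0.967, -0.004]]
force: [0.2, 1.1, 0.4]
opening: 0.002
t 18.45 tip guard [-95.4 -39.3] z 39.0 psi 0.1 th 14.8 F [0.2 1.1 0.4] open 0.002 q4 -30.8
nest bottle [-60.4 -39.2]
shift cm [-0.92 -0.35  3.54] rotvec [ 0.004  0.003 -0.004] q [-41.  39. 110. -28.  22. -20.] True
guard x per cm in final tool axes [0.966 0.259 0.   ] guard y [ 0. -0.  1.]
```

View pics/top_12.png

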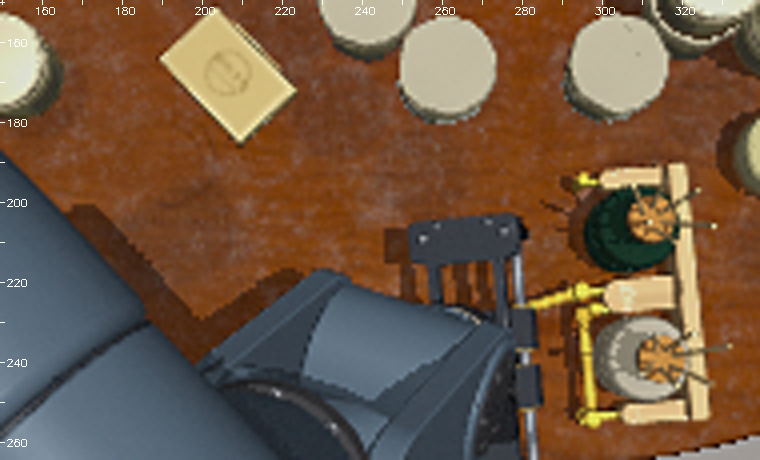

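View pics/side_12.png

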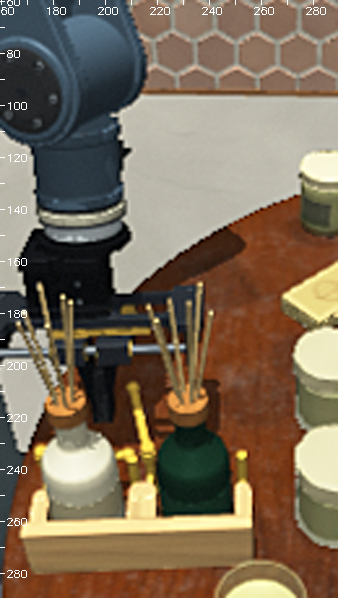

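```bash
python3 -m pendant '[[[-0.1,-0.03,0.39],[0,0,0],1],[[-0.1,-0.03,0.39],[0,0,0],1],[[-0.1,-0.03,0.39],[0,0,0],1],[[-0.1,-0.03,0.39],[0,0,0],1],[[-0.1,-0.03,0.39],[0,0,0],1],[[-0.1,-0.03,0.39],[0,0,0],1],[[-0.1,-0.03,0.39],[0,0,0],1],[[-0.1,-0.03,0.39],[0,0,0],1],[[-0.1,-0.03,0.39],[0,0,0],1],[[0.08,0.02,0.39],[0,0,0],1],[[0.08,0.02,0.39],[0,0,0],1],[[0.08,0.02,0.39],[0,0,0],1],[[0.15,0.04,0.37],[0,0,0],1],[[0.15,0.04,0.37],[0,0,0],1],[[0.15,0.04,0.37],[0,0,0],1]]'
python3 nx.py -91.4 28.9 0 15 40 0; python3 look.py 13
```

```text
time_s: 19.8
position: [0.4562, -0.2929, 0.1095]
tcp_rot: [[0.084, 0.021, 0.996], [-0.963, -0.257, 0.086], [0.258, -0.966, -0.001]]
force: [-0.5, -0.1, -0.2]
opening: 0.006
t 19.8 tip guard [-96.4  19.3] z 41.9 psi 0.1 th 14.9 F [-0.5 -0.1 -0.2] open 0.006 q4 -25.8
nest bottle [-61.4  19.4]
shift cm [0.43 0.31 0.95] rotvec [ 0.001  0.001 -0.001] q [-39.  40. 105. -25.  26. -23.] True
guard x per cm in final tool axes [0.966 0.259 0.   ] guard y [ 0. -0.  1.]
```

View pics/top_13.png

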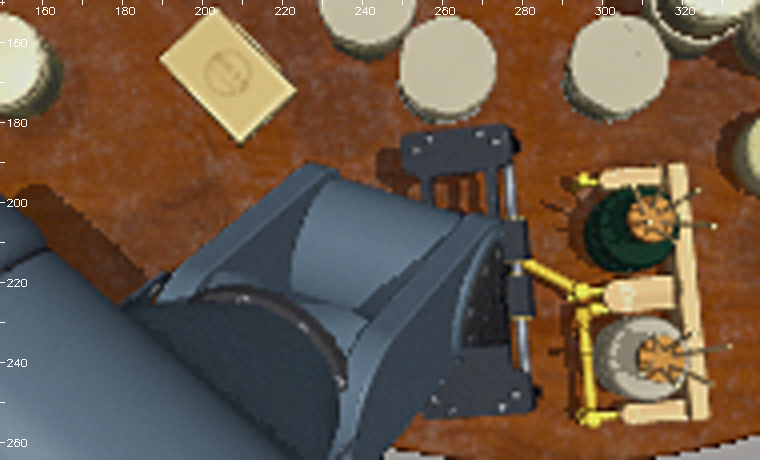

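View pics/side_13.png

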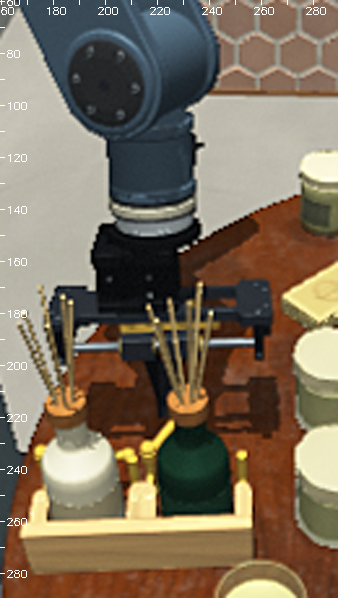

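```bash
python3 -m pendant '[[[0.15,0.1,0.32],[0,0,0],1],[[0.15,0.1,0.32],[0,0,0],1],[[0.15,0.1,0.32],[0,0,0],1],[[0.28,0.075,0.28],[0,0,0],1],[[0.28,0.075,0.28],[0,0,0],1],[[0.28,0.075,0.28],[0,0,0],1],[[0.33,0.087,0.21],[0,0,0],1],[[0.33,0.087,0.21],[0,0,0],1],[[0.33,0.087,0.21],[0,0,0],1],[[0.36,0.097,0.14],[0,0,0],1],[[0.36,0.097,0.14],[0,0,0],1],[[0.36,0.097,0.14],[0,0,0],1]]'
python3 nx.py -49.6 50 0 15 40 0; python3 look.py 14; python3 ov.py 14 1 45
```

```text
time_s: 20.9
position: [0.4874, -0.3259, 0.1078]
tcp_rot: [[0.084, 0.021, 0.996], [-0.963, -0.257, 0.086], [0.258, -0.966, -0.001]]
force: [-0.1, -0.8, 0.5]
opening: 0.006
t 20.9 tip guard [-60.9  47.6] z 40.1 psi 0.1 th 15.0 F [-0.1 -0.8  0.5] open 0.006 q4 -22.1
nest bottle [-25.9  47.7]
shift cm [1.08 0.31 0.23] rotvec [ 0.001  0.001 -0.001] q [-41.  42.  99. -21.  30. -28.] True
guard x per cm in final tool axes [0.966 0.259 0.   ] guard y [ 0. -0.  1.]
```

View pics/ov_14.png

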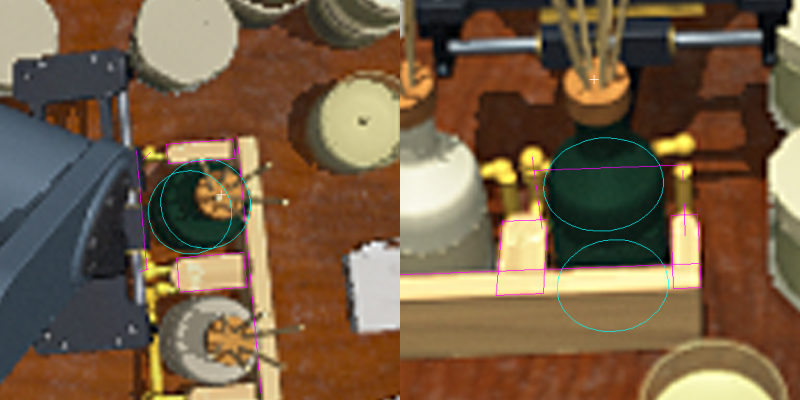

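```bash
python3 -m pendant '[[[0.2,0.054,0.05],[0,0,0],1],[[0.2,0.054,0.05],[0,0,0],1],[[0.2,0.054,0.05],[0,0,0],1],[[0.2,0.054,0.03],[0,0,0],1]]'|grep force
for i in 1; do python3 -m pendant '[[[0.1,0.027,0.01],[0,0,0],1]]'|grep force; done; python3 -m pendant '[[[0.1,0.027,0.01],[0,0,0],1]]'|grep force;python3 nx.py -49.6 50 0 15 40 0; python3 look.py 15; python3 ov.py 15 1 45
```

```text
force: [0.7, -0.5, -1.0]
force: [0.4, 3.9, 1.9]
force: [0.9, 7.0, 3.1]
t 21.5 tip guard [-52.2  49.1] z 39.8 psi 0.0 th 14.8 F [0.9 7.  3.1] open 0.003 q4 -21.4
nest bottle [-17.2  49.1]
shift cm [0.24 0.05 0.07] rotvec [ 0.002  0.001 -0.003] q [-41.  42.  99. -21.  30. -28.] True
guard x per cm in final tool axes [0.966 0.259 0.   ] guard y [ 0. -0.  1.]
```

View pics/ov_15.png

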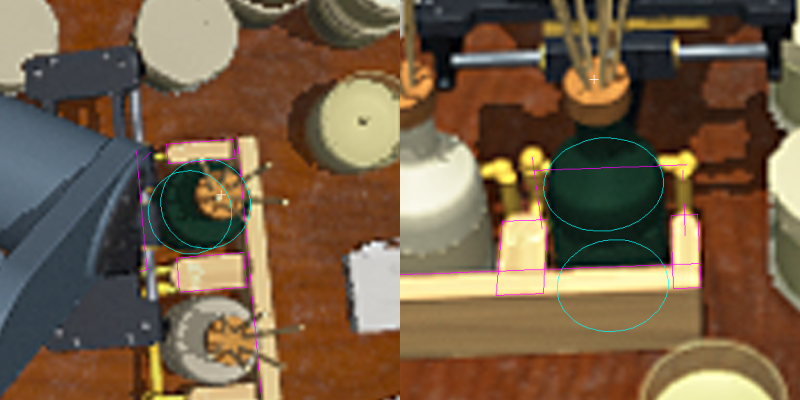

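```bash
python3 -m pendant '[[[0.1,0.027,0],[0,0,0],1],[[0,0,0],[0,0,0],1],[[0,0,0],[0,0,0],1],[[0,0,0],[0,0,0],1]]'|grep force;python3 nx.py -49.6 50 0 15 40 0; python3 look.py 16
python3 - <<'E'
import cv2
s=cv2.imread('pics/side_16_raw.png');cv2.imwrite('pics/z16.png',cv2.resize(s[150:260,165:275],None,fx=6,fy=6,interpolation=cv2.INTER_CUBIC)[:600])
E
```

```text
force: [1.2, 7.6, 2.4]
t 21.93 tip guard [-52.2  49.1] z 39.7 psi 0.1 th 14.8 F [1.2 7.6 2.4] open 0.005 q4 -21.3
nest bottle [-17.2  49.1]
shift cm [0.23 0.04 0.07] rotvec [ 0.002  0.002 -0.004] q [-41.  42.  99. -21.  30. -28.] True
guard x per cm in final tool axes [0.966 0.259 0.   ] guard y [ 0. -0.  1.]
```

View pics/z16.png

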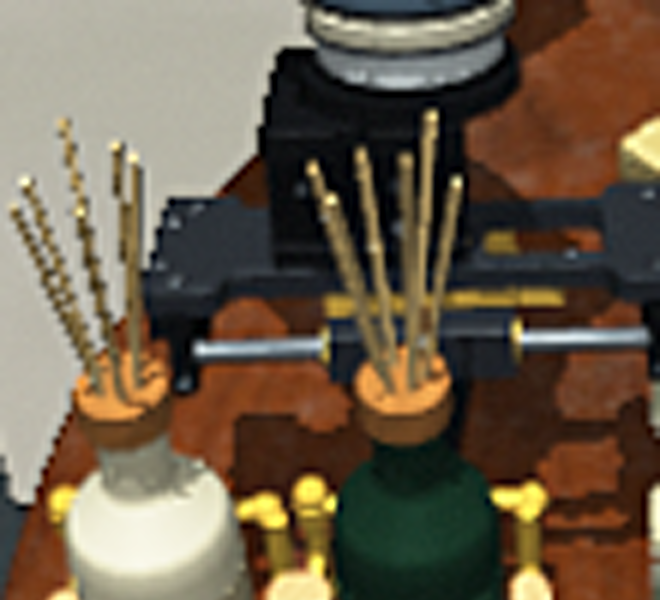

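Run:
```python
from h import *
g=[.4466,-.4086,-1.4855]
for ph in(-.05,0,.05,.1):print(ph,proj('side',G2W(g,[-.0385-.082*np.sin(ph),.005+.082*np.cos(ph),.05]))[0].round(1),proj('side',G2W(g,[-.0385,.005,.061]))[0].round(1))
```

```text
-0.05 [253.3 234.6] [216.2 231.2]
0 [253.3 233.2] [216.2 231.2]
0.05 [253.2 231.8] [216.2 231.2]
0.1 [253.  230.4] [216.2 231.2]
```

```bash
python3 -m pendant '[[[-0.2,-0.05,0],[0,0,0],1],[[-0.4,-0.1,0],[0,0,0],1],[[-0.6,-0.16,0],[0,0,0],1],[[-0.8,-0.21,0],[0,0,0],1],[[-0.8,-0.21,0],[0,0,0],1],[[-0.8,-0.21,0],[0,0,0],1],[[-0.8,-0.8,0],[0,0,0],1],[[-0.8,-1.6,0],[0,0,0],1],[[-1,-2,0],[0,0,0],1],[[-1,-2,0],[0,0,0],1],[[-2,-2,0],[0,0,0],1],[[-2,-2,0],[0,0,0],1],[[-2,-2,0],[0,0,0],1],[[-2,-1.5,0],[0,0,0],1],[[-2,-1,0],[0,0,0],1],[[-2,0,0],[0,0,0],1],[[-1,0,0],[0,0,0],1],[[0,0,0],[0,0,0],1]]'
python3 look.py 17; python3 ov.py 17 1 45;python3 - <<'E'
import cv2
a=cv2.imread('pics/top_17_raw.png');cv2.imwrite('pics/z17.png',cv2.resize(a[185:260,275:335],None,fx=8,fy=8,interpolation=cv2.INTER_CUBIC))
E
```

```text
time_s: 23.53
position: [0.4689, -0.0992, 0.2084]
tcp_rot: [[0.087, 0.02, 0.996], [-0.962, -0.256, 0.09], [0.257, -0.966, -0.003]]
force: [-0.2, 0.1, -0.2]
opening: 0.006
```

View pics/ov_17.png

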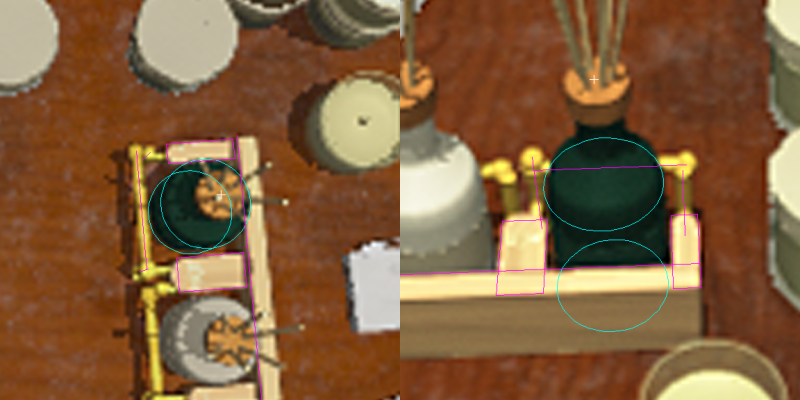

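View pics/z17.png

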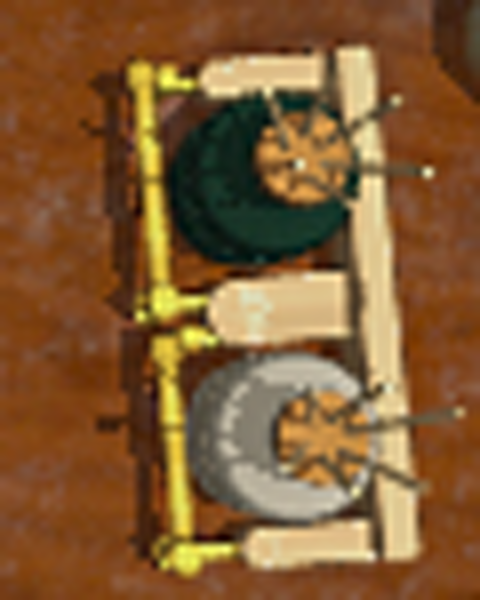

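Run:
```python
import cv2,numpy as np
for n in('top','side'):
    a=cv2.imread(f'pics/{n}0_raw.png');b=cv2.imread(f'pics/{n}_17_raw.png')
    d=cv2.absdiff(a,b).max(2);cv2.imwrite(f'pics/d_{n}.png',cv2.resize(np.clip(d.astype(int)*3,0,255).astype(np.uint8),None,fx=1.5,fy=1.5))
```

```text
(no output)
```

View pics/d_top.png

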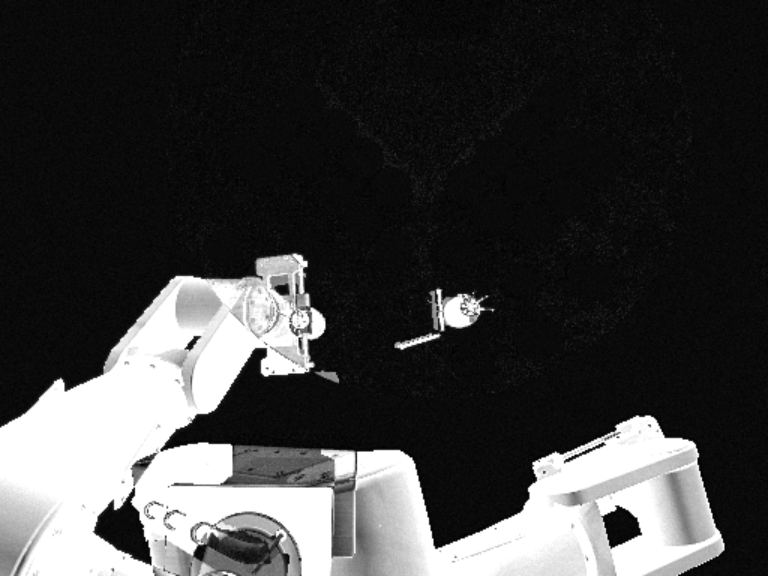

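View pics/d_side.png

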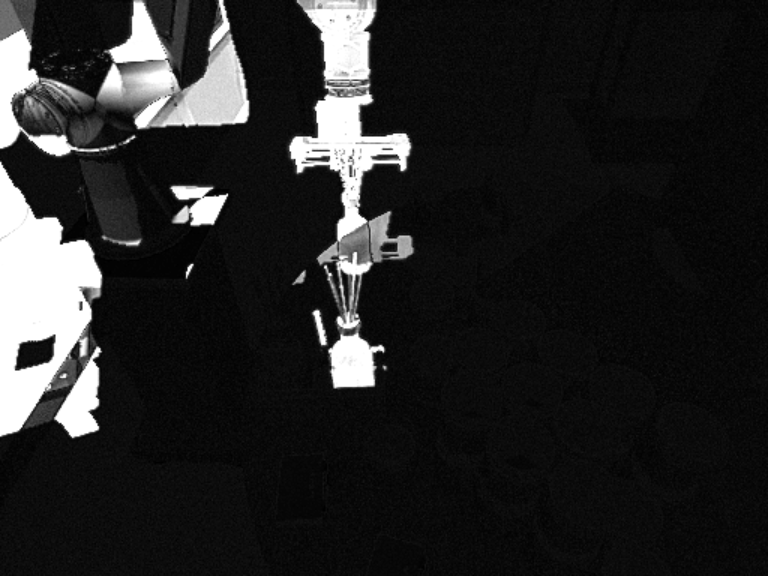

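Apart from the arm and its shadows, only the green diffuser and the bar changed between the first and last pictures. I'm handing the job in.

```bash
python3 -c "
from rig import bot
print(bot.hand_in())"
```

```text
the job is handed in; nothing more can be done
None
```

I pushed the green diffuser upright into the empty bay until it touched the back, then swung the brass bar shut in front of it. I handed in at about 24 s; hand-in gives no verdict, so the result below rests on my own checks.

- **Push:** I pushed low, about 23 mm above the table, with the two part-closed fingers cradling the bottle. The force I read stayed at 2–4 N and rose to 6 N when the bottle met the back. Its centre was then at about (1, 45) mm in the guard's frame, with the bar still open. It looked upright in both views.
- **Bar:** I swung it with the closed fingers until it stopped at 7.6 N. In the top view it lies parallel to the back panel and the other bar to about 0.01 rad. One disagreement: the side view suggested about 0.03 rad open, and the fingers stopped about 2.4 mm earlier than I predicted. Both are within the 0.07 rad limit, and the fingers may simply be thicker than I assumed.
- **Other goods:** Comparing the first and last pictures shows no change in the cream diffuser, jar, tester, tin or cards. The arm is clear of everything and reads about zero force.

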